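# Right the toppled oil can and slide it back to its bay

## Robot

A 7-joint arm with a two-finger parallel gripper is mounted at the origin on the work surface. World frame = base frame: x ahead of the robot, y to its left, z up, the work surface at z = 0. Lengths are in m, angles in rad, forces in N, time in s.
With the tool pointing down it reaches from about 0.4 to 0.85 m from the base axis. Payload 10.4 kg.
Tool frame: the origin (TCP) lies midway between the tips of the shut fingers; the grasp point (between the pads) lies 19 mm behind it; x points along the fingers, y is the direction in which the jaws open and shut, and the axes are right-handed (so a half turn about x gives the same grasp; the last joint's range is limited). The gripper opens to 87 mm and grips with 3 to 60 N. Pads are 19 mm wide; open, the fingers measure 117 mm over their backs; the gripper's body (75 mm by 190 mm) begins 51 mm behind the grasp point.
Start: joints at [1.306, 0.332, -0.065, 1.46, 0.022, 1.35, -0.088], TCP at [0.15, -0.607, 0.194] pointing down, gripper open.
Joint ranges: [-2.6, 2.6], [-0.5, 2.12], [-1.47, 1.34], [0.16, 2.42], [-1.27, 4.41], [0.06, 2.06], [-2.6, 2.6]. Speed limits (rad/s): [2.22, 2.22, 2.79, 2.79, 3.14, 3.14, 3.14].

## Interface

Orientations are given as a unit quaternion [x, y, z, w].
In Python, from bench import * gives the robot as it stands.
- The arm moves only by the shell command python3 -m inch 'ROWS' [FORCE]. ROWS is JSON, a list that holds one entry, the list of rows, each a list of 7 numbers: the shift along the world's x, y, z each as a share of 120 mm, from -1 to 1, then the turn, a rotation vector about the world's x, y, z each as a share of 2 pi rad, from -1 to 1, then the closure, from 0 (fully open) to 1 (shut). A call has 1 to 10 rows; each row is the pose to reach, as a shift and turn from the pose commanded when the call began, turning the shorter way round; what a row does not reach only later rows make up. A row lasts 1/10 s, in which the tool goes at most 50 mm and 8.59 degrees, less where a joint would pass 70% of its speed; a pose out of reach is approached as far as the arm can. A call with a number of a shift or a turn outside -1 to 1 is refused whole. A call with a gripper value outside its range is refused whole. The fingers move at their own pace and stop on an object; FORCE is the grip in N (left out, the last holds). Time passes only in rows, so rows that repeat a pose let the fingers close. It gives the time, the measured TCP pose, the force and the opening at its end, in the units of the state.
- read_state(): the state, without advancing time (a new reading comes with each control period).
- camera(name): name is "side" or "top"; returns the picture (384x512x3 uint8, red, green, blue); there is no depth.
- get_calibration(name): a dict with "fx", "fy", "cx", "cy" (pixels), "xyz" and "attitude" of the camera in the world. Camera axes: x right, y up, looking along -z (the intrinsics and any distortion apply to the point x, -y, -z); pixel columns grow to the right and rows downward; lengths in m; the calibration is good to about 2 mm. A picture is of the moment at which its call begins. get_calibration takes no time and is no camera call.
- close_job(): hands the job in, once; it reports no verdict.
The state is a dict: "time": time; "joint_positions": joint angles; "joint_vel": joint speeds; "joint_torque": joint torques, N m; "ee_pos": TCP position; "eef_rot": TCP orientation; "ft_force": force on the tool from outside, world axes, zero at the start; "torque": the same for the moment, N m; "width": finger opening in m.
Only numpy, scipy, OpenCV 4.12 (cv2) and the standard library are available. Lean on these libraries where they do the work, as an engineer would, in place of code of your own. Each camera call takes 0.05 s, during which the arm holds its last target.

## Task

The blue oil can has toppled over in front of the steel angle plate: swing its cap end up and push it over against the plate until the can stands upright where it fell. Then slide it standing along the plate, through the gap between the plate and the metal block, and leave it upright against the plate, wholly on the green square. Tip and slide it with its foot on the bench close to the plate all the time, do not carry it, and leave the blocks, the tub and the other things where they are.

Things in the scene. Friction and masses are not known exactly. Their poses are not given: they have to be found in the camera images.
- plate: dark steel angle plate bolted to the bench; a flat upright wall 600 mm long (along its y), 80 mm high, 20 mm thick. Origin at bench height at the middle of the foot of its front face, the one that faces the robot and the can; x points away from the robot into the plate, square to the face (points in front of the face have negative x), y runs along the face, z up
- can_mid (a point): blue square oil can, 90 x 90 mm and 195 mm tall, about 0.6 kg (0.45 to 0.8), half-way up on its middle axis; z runs from foot to cap. Too wide to grasp by its body. It starts lying flat on one side, its foot within 14 mm of the plate's face (at the middle of the foot) and its cap towards the robot, its middle axis square to the plate to within 0.15 rad, 45 mm above the bench
- can_cap (a point): centre of the can's black screw cap, a cylinder 32 mm in diameter and 39 mm long (along the can's axis), 175 mm from the foot; z runs from foot to cap. Below the cap (towards the foot) come 10 mm of thin neck, then the shoulder (70 mm wide, 12 mm high) and the 135 mm high body. Gripped lightly across by two fingers, the cap can turn between them as the can swings up
- can_foot (a point): centre of the can's flat foot, 90 x 90 mm (0 mm above the bench when the can stands, 45 mm from the plate's face when it stands flush against it); z runs from foot to cap. Standing, it slides upright if pushed low on its side (below about 50 mm) and tips over if pushed or dragged near its top.
- bay: flat green square painted on the bench, 120 x 120 mm, one side along the plate's face, near the plate's left or right end (about 215 mm from its middle along the face); origin at its centre, 60 mm in front of the face; x and y parallel to the plate's
- block_left: bare metal block, 50 mm (across the plate) x 30 mm (along the plate) x 40 mm tall, loose, origin under its centre; it stands in front of the plate, about 150 mm along the face towards +y, leaving a gap of 112 to 120 mm between itself and the face
- block_right: the same block on the other side, about 150 mm along the face towards -y
- tub: red tub of bolts, 90 x 90 x 50 mm, loose, origin under its centre; stands at the plate's other end, where the green square is not
- jar: amber jar with a steel lid, 64 mm in diameter, 75 mm tall, origin under its centre; bystander near the robot's left
- screwdriver: orange screwdriver lying on the bench; bystander near the robot's right
- brush: wooden-handled brush lying on the bench; bystander near the robot's left
- parallel: dark steel bar, 150 x 16 x 30 mm, lying on the bench; bystander to the right

How it is judged:
On the way:
1. the can stands upright against the plate, between the two blocks where it fell (angle between can_mid's own z axis and vertical below 0.1 rad and height (world z) of can_foot below 0.008 m and x of can_foot in the frame of plate above -0.062 m and horizontal distance between can_foot and bay above 0.13 m), for 0.2 s.
At the end, for the whole second after the job is handed in: Can upright (0.06 rad), foot on the bench, foot centre within 62 mm of the plate's face (side within 17 mm) and within 18 mm of the green square's middle along the plate; blocks moved under 15 mm, tub under 20 mm, other things under 30 mm (angle between can_mid's own z axis and vertical below 0.06 rad and height (world z) of can_foot below 0.008 m and x of can_foot in the frame of plate above -0.062 m and y of can_foot in the frame of bay between -0.018 and 0.018 m and distance of each of block_left, block_right from where it was at the start of the episode below 0.015 m and distance of tub from where it was at the start of the episode below 0.02 m and distance of each of jar, screwdriver, brush, parallel from where it was at the start of the episode below 0.03 m); the robot touches nothing.
It fails at once if the can is lifted: the middle of its foot rises above 95 mm (height (world z) of can_foot above 0.095 m).
It fails at once if the standing can is lifted: its foot more than 25 mm off the bench while it is upright within 0.2 rad (angle between can_mid's own z axis and vertical below 0.2 rad and height (world z) of can_foot above 0.025 m).
It fails at once if the can's foot is taken more than 125 mm away from the plate's face (x of can_foot in the frame of plate below -0.125 m).
It fails at once if a block is shifted more than 15 mm, the tub more than 20 mm or another thing more than 30 mm (distance of any of block_left, block_right from where it was at the start of the episode above 0.015 m or distance of tub from where it was at the start of the episode above 0.02 m or distance of any of jar, screwdriver, brush, parallel from where it was at the start of the episode above 0.03 m).
It also fails if it takes over 58 s, if anything falls off the work surface, if the arm or the gripper's body presses on something with over 40 N, if the wrist force passes 120 N, or if a joint passes its speed limit or range.

## Working session

There is one attempt and no reset: what is moved stays moved. The work goes in short steps, Python scripts to look and compute and a shell command to move; the robot and the scene stay as the last step left them, time stands still between calls to the robot, and variables do not carry over. Pictures are saved under pics/ and viewed, and the job is handed in when it is done.

```bash
ls; mkdir -p pics; python3 - <<'E'
from bench import *
import cv2
s=read_state();print({k:s[k] for k in('time','ee_pos','eef_rot','width','ft_force')})
for n in('side','top'):
    print(n,get_calibration(n)); cv2.imwrite(f'pics/{n}0.png',camera(n)[:,:,::-1])
E
```

```text
pics
{'time': 0.0, 'ee_pos': array([ 0.1495174 , -0.60641271,  0.19363397]), 'eef_rot': array([-0.70185682, -0.08577342,  0.70203529, -0.0847725 ]), 'width': 0.08723174056001293, 'ft_force': array([ 0.23497365, -0.03334392,  0.17114626])}
side {'fx': 416.7017439201792, 'fy': 416.7017439201792, 'cx': 257.1890996486871, 'cy': 190.5415354912655, 'xyz': array([ 0.27494226, -0.6367656 ,  0.86408862]), 'attitude': array([ 0.34160351, -0.0480456 , -0.12660071,  0.93003813])}
top {'fx': 449.1167891060018, 'fy': 449.1167891060018, 'cx': 248.5500675335309, 'cy': 202.29633900880557, 'xyz': array([0.29436694, 0.0280404 , 1.50729629]), 'attitude': array([ 0.04057368, -0.04964023, -0.70386425,  0.70743532])}
```

View pics/side0.png

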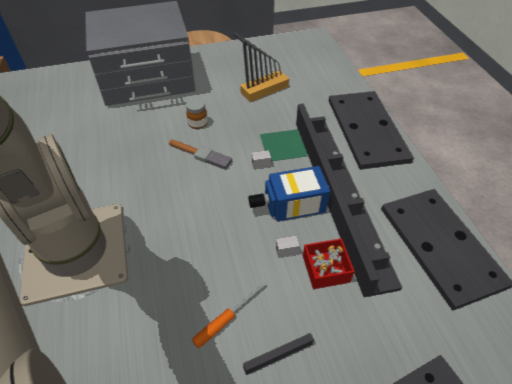

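View pics/top0.png

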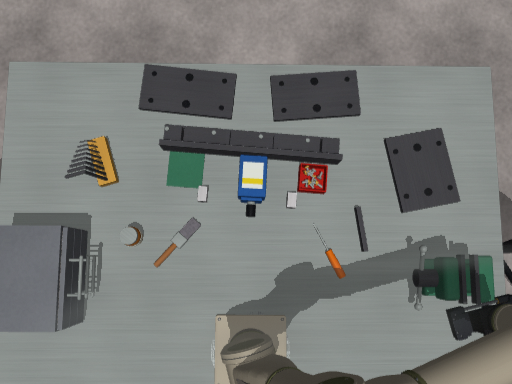

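Both pictures show the can lying in mid-scene. In the top view the cap is near (251,210) and the body near (253,178). The green bay is left at (186,170), the tub right at (312,178), and the blocks at (202,193) and (291,200). I'll enlarge these.

```bash
cat > h.py <<'E'
import numpy as np, cv2
from bench import *
from scipy.spatial.transform import Rotation as R
def cal(n):
    c=get_calibration(n); return c, R.from_quat(c['attitude']).as_matrix(), np.array(c['xyz'])
def ray(n,u,v):
    c,M,o=cal(n); d=M@np.array([(u-c['cx'])/c['fx'],-(v-c['cy'])/c['fy'],-1.]); return o,d/np.linalg.norm(d)
def onz(n,u,v,z=0.):
    o,d=ray(n,u,v); return o+d*(z-o[2])/d[2]
def tri(ps,pt):
    A=[];b=[]
    for n,p in(('side',ps),('top',pt)):
        o,d=ray(n,*p); P=np.eye(3)-np.outer(d,d); A.append(P); b.append(P@o)
    x=np.linalg.lstsq(np.vstack(A),np.hstack(b),rcond=None)[0]
    return x
def proj(n,p):
    c,M,o=cal(n); q=M.T@(np.array(p)-o); return (c['cx']-c['fx']*q[0]/q[2], c['cy']+c['fy']*q[1]/q[2])
def crop(img,u0,v0,w,h,k,name):
    im=cv2.resize(img[v0:v0+h,u0:u0+w],None,fx=k,fy=k,interpolation=cv2.INTER_CUBIC)
    for u in range((u0+9)//10*10,u0+w,10):
        cv2.line(im,((u-u0)*k+k//2,0),((u-u0)*k+k//2,4 if u%50 else 12),(0,255,255),1)
        if u%20==0: cv2.putText(im,str(u),((u-u0)*k-8,22),0,.35,(0,255,255),1)
    for v in range((v0+9)//10*10,v0+h,10):
        cv2.line(im,(0,(v-v0)*k+k//2),(4,(v-v0)*k+k//2),(0,255,255),1)
        if v%20==0: cv2.putText(im,str(v),(6,(v-v0)*k+4),0,.35,(0,255,255),1)
    cv2.imwrite('pics/'+name,im)
E
python3 - <<'E'
from h import *
t=cv2.imread('pics/top0.png'); s=cv2.imread('pics/side0.png')
crop(t,150,115,200,110,4,'t0a.png'); crop(s,235,95,180,150,4,'s0a.png'); crop(s,235,170,180,130,4,'s0b.png')
E
```

```text
(no output)
```

View pics/t0a.png

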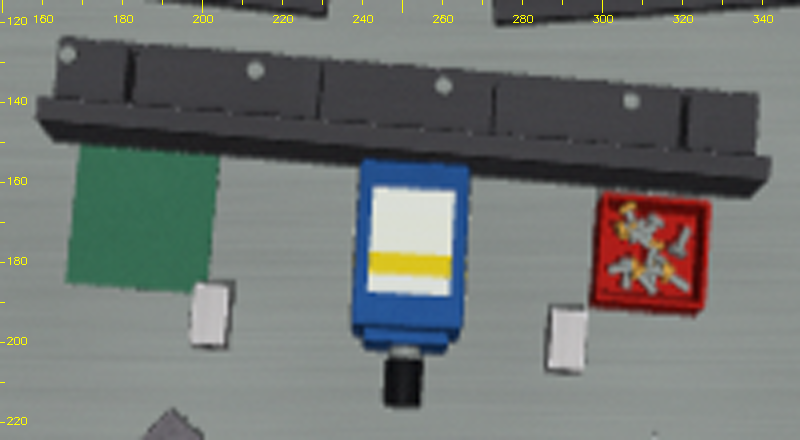

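View pics/s0a.png

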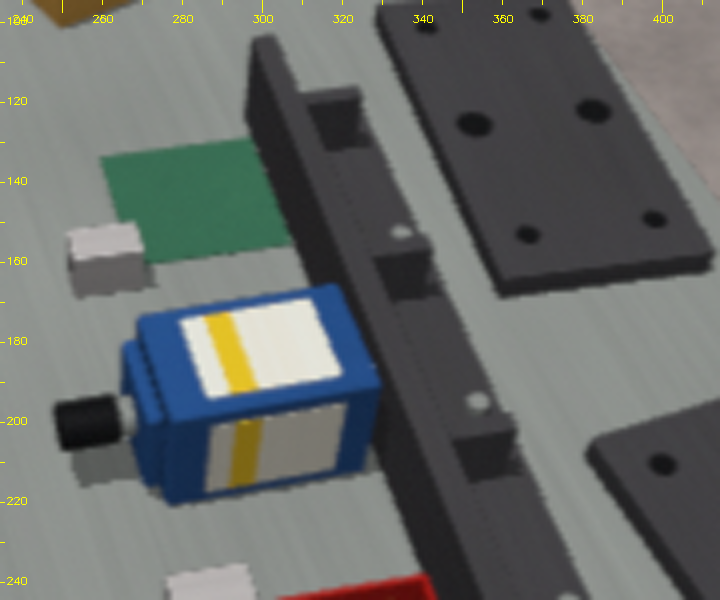

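View pics/s0b.png

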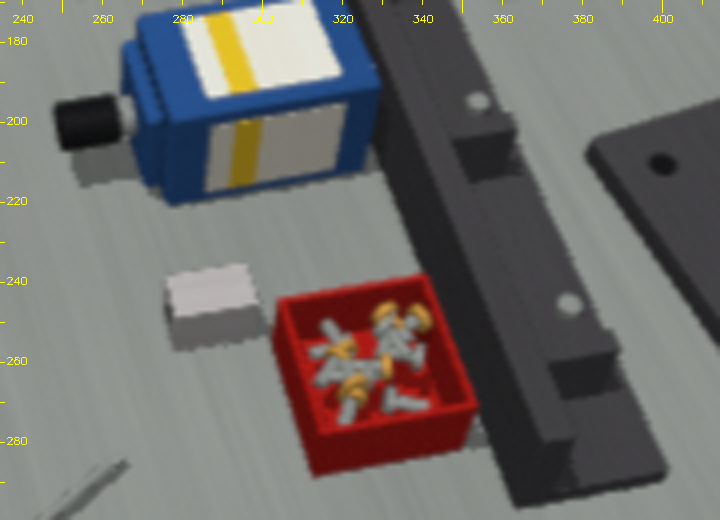

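```bash
python3 - <<'E'
from h import *
np.set_printoptions(precision=4,suppress=True)
T=lambda x,y:((x+.5)/4+150-.5,(y+.5)/4+115-.5)
A=lambda x,y:((x+.5)/4+235-.5,(y+.5)/4+95-.5)
B=lambda x,y:((x+.5)/4+235-.5,(y+.5)/4+170-.5)
print('bay top');bt=[onz('top',*T(*p)) for p in[(79,147),(67,284),(210,292),(220,155)]]
print(np.array(bt),np.mean(bt,0))
bs=[onz('side',*A(*p)) for p in[(250,139),(101,157),(140,265),(291,244)]]
print('side',np.array(bs),np.mean(bs,0))
f=[onz('top',*T(*p)) for p in[(52,140),(755,197)]];print('foot line top',f, np.linalg.norm(f[0]-f[1]))
f=[onz('side',*A(*p)) for p in[(248,122),(420,560)]]+[onz('side',*B(517,507))];print('foot line side',f)
# blocks top z=.04
print('blk L',np.mean([onz('top',*T(*p),.04) for p in[(196,283),(229,284),(222,347),(190,346)]],0),np.mean([onz('side',*A(*p),.04) for p in[(66,235),(135,222),(145,250),(76,263)]],0))
print('blk R',np.mean([onz('top',*T(*p),.04) for p in[(554,306),(587,308),(580,372),(546,370)]],0),np.mean([onz('side',*B(*p),.04) for p in[(166,278),(246,264),(260,302),(172,318)]],0))
# can top face (z .09)
print('can top face top view',np.array([onz('top',*T(*p),.09) for p in[(363,158),(470,165),(461,328),(352,322)]]))
print('can side',np.array([onz('side',*A(*p),.09) for p in[(336,284),(379,382),(172,421),(138,318)]]))
# cap tri: cap end center, near centre
print('cap end',tri(A(62,428),T(404,404)),'cap inner',tri(A(120,418),T(406,362)), 'centre', tri(A(88,423),T(404,383)))
E
```

```text
bay top
[[0.6622 0.2811 0.    ]
 [0.5433 0.2881 0.    ]
 [0.5372 0.1669 0.    ]
 [0.6561 0.1604 0.    ]] [0.5997 0.2241 0.    ]
side [[0.6611 0.2775 0.    ]
 [0.5437 0.2882 0.    ]
 [0.5394 0.169  0.    ]
 [0.6522 0.1602 0.    ]] [0.5991 0.2237 0.    ]
foot line top [array([0.6682, 0.3043, 0.    ]), array([ 0.6226, -0.2985,  0.    ])] 0.604581170774221
foot line side [array([0.6662, 0.2968, 0.    ]), array([ 0.6341, -0.124 ,  0.    ]), array([ 0.6213, -0.2933,  0.    ])]
blk L [0.5116 0.1634 0.04  ] [0.5103 0.1593 0.04  ]
blk R [ 0.4934 -0.1316  0.04  ] [ 0.4908 -0.135   0.04  ]
can top face top view [[ 0.6329  0.0372  0.09  ]
 [ 0.6277 -0.0491  0.09  ]
 [ 0.4949 -0.0418  0.09  ]
 [ 0.4992  0.0451  0.09  ]]
can side [[ 0.6283  0.0353  0.09  ]
 [ 0.6239 -0.0492  0.09  ]
 [ 0.4929 -0.0449  0.09  ]
 [ 0.4972  0.0407  0.09  ]]
cap end [0.4376 0.0027 0.0447] cap inner [0.4737 0.001  0.0446] centre [0.4548 0.0028 0.044 ]
```

```bash
cat >> h.py <<'E'
def state():
    s=read_state(); M=R.from_quat(s['eef_rot']).as_matrix()
    print('t %.2f'%s['time'],'pos',np.round(s['ee_pos'],4),'xt',np.round(M[:,0],3),'yt',np.round(M[:,1],3),'F',np.round(s['ft_force'],1),'w %.4f'%s['width'],'q',np.round(s['joint_positions'],2))
    return s
def turn(xt,yt):
    xt=np.array(xt,float)/np.linalg.norm(xt); yt=np.array(yt,float); yt-=xt*(xt@yt); yt/=np.linalg.norm(yt)
    G=np.column_stack([xt,yt,np.cross(xt,yt)])
    s=read_state(); r=R.from_matrix(G)*R.from_quat(s['eef_rot']).inv()
    print('turn share',np.round(r.as_rotvec()/(2*np.pi),4)); return G
def shift(p):
    print('shift share',np.round((np.array(p)-read_state()['ee_pos'])/.12,3))
E
python3 - <<'E'
from h import *
state(); turn([0,0,-1],[.06,1,0]); turn([0,0,-1],[-.06,-1,0]); shift([.455,.003,.15])
E
```

```text
t 0.10 pos [ 0.1495 -0.6065  0.1937] xt [-0.     0.001 -1.   ] yt [ 0.239 -0.971 -0.001] F [-0.   0.9 -0.7] w 0.0865 q [ 1.31  0.33 -0.06  1.46  0.02  1.35 -0.09]
turn share [ 0.00e+00 -3.00e-04  4.52e-01]
turn share [-0.0002 -0.     -0.048 ]
shift share [ 2.545  5.079 -0.364]
```

```bash
python3 -m inch '[[[0.4,0.4,0,0,0,-0.016,0],[0.8,0.8,0,0,0,-0.032,0],[1,1,0,0,0,-0.048,0]]]' 10; python3 -m inch '[[[0.4,0.4,0,0,0,0,0],[0.8,0.8,0,0,0,0,0],[1,1,0,0,0,0,0]]]'
```

```text
time: 0.4
ee_pos: [0.2566, -0.4992, 0.194]
eef_rot: [-0.707, 0.023, 0.707, 0.023]
ft_force: [1.1, -0.1, 0.2]
width: 0.0868
time: 0.7
ee_pos: [0.3628, -0.3929, 0.1943]
eef_rot: [-0.707, 0.021, 0.707, 0.021]
ft_force: [1.2, -0.2, 0.3]
width: 0.0869
```

```bash
python3 -m inch '[[[0.2,0.4,0,0,0,0,0],[0.4,0.8,0,0,0,0,0],[0.54,1,0,0,0,0,0]]]';  python3 -m inch '[[[0,0.4,0,0,0,0,0],[0,0.8,0,0,0,0,0],[0,1,0,0,0,0,0]]]'; python3 -c "
from h import *
state(); turn([0,0,-1],[-.06,-1,0]); shift([.453,.003,.13])"
```

```text
time: 1.0
ee_pos: [0.4276, -0.2713, 0.1944]
eef_rot: [-0.707, 0.02, 0.707, 0.02]
ft_force: [1.0, -1.0, 0.1]
width: 0.0865
time: 1.3
ee_pos: [0.4266, -0.1506, 0.1943]
eef_rot: [-0.707, 0.02, 0.707, 0.02]
ft_force: [-0.3, -1.2, 0.2]
width: 0.0865
t 1.30 pos [ 0.4266 -0.1506  0.1943] xt [-0.  0. -1.] yt [-0.056 -0.998 -0.   ] F [-0.3 -1.2  0.2] w 0.0865 q [ 0.7  -0.03 -0.45  1.87 -0.01  1.3  -1.37]
turn share [-0.     -0.0001 -0.0007]
shift share [ 0.22   1.28  -0.536]
```

```bash
python3 -m inch '[[[0.11,0.4,0,0,0,0,0],[0.22,0.8,0,0,0,0,0],[0.22,1,0,0,0,0,0],[0.22,1,0,0,0,0,0]]]'; python3 -c "
from h import *
state(); shift([.453,.003,.13])"
```

```text
time: 1.7
ee_pos: [0.453, -0.0307, 0.1945]
eef_rot: [-0.707, 0.019, 0.707, 0.019]
ft_force: [-0.1, -0.3, 0.4]
width: 0.0873
t 1.70 pos [ 0.453  -0.0307  0.1945] xt [-0.  0. -1.] yt [-0.054 -0.999 -0.   ] F [-0.1 -0.3  0.4] w 0.0873 q [ 0.57 -0.02 -0.59  1.86 -0.01  1.3  -1.64]
shift share [-0.     0.281 -0.537]
```

```bash
python3 -m inch '[[[0,0.28,-0.3,0,0,0,0],[0,0.28,-0.7,0,0,0,0],[0,0.28,-0.95,0,0,0,0],[0,0.28,-0.95,0,0,0,0]]]'; python3 -c "
from h import *
state(); shift([.453,.003,.026])
for n in ('top','side'):
    im=camera(n)[:,:,::-1].copy()
    crop(im,*((200,140,110,90) if n=='top' else (200,130,150,110)),5,n+'1.png')"
```

```text
time: 2.1
ee_pos: [0.4498, -0.0019, 0.0769]
eef_rot: [-0.704, 0.021, 0.709, 0.021]
ft_force: [-0.1, 0.0, 0.4]
width: 0.0871
t 2.10 pos [ 0.4498 -0.0019  0.0769] xt [-0.007  0.001 -1.   ] yt [-0.06  -0.998 -0.   ] F [-0.1  0.   0.4] w 0.0871 q [ 0.52  0.11 -0.64  2.01  0.07  1.05 -1.78]
shift share [ 0.027  0.041 -0.424]
```

View pics/top1.png

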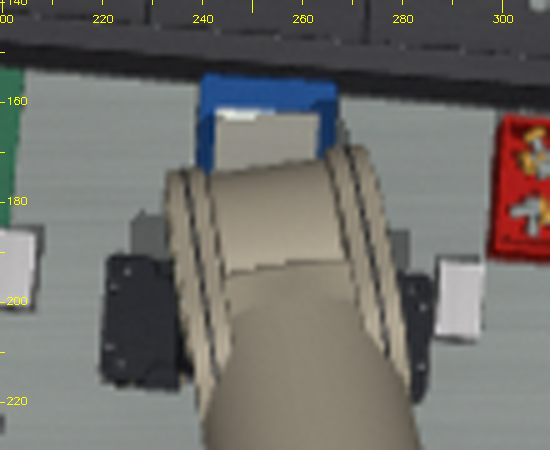

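View pics/side1.png

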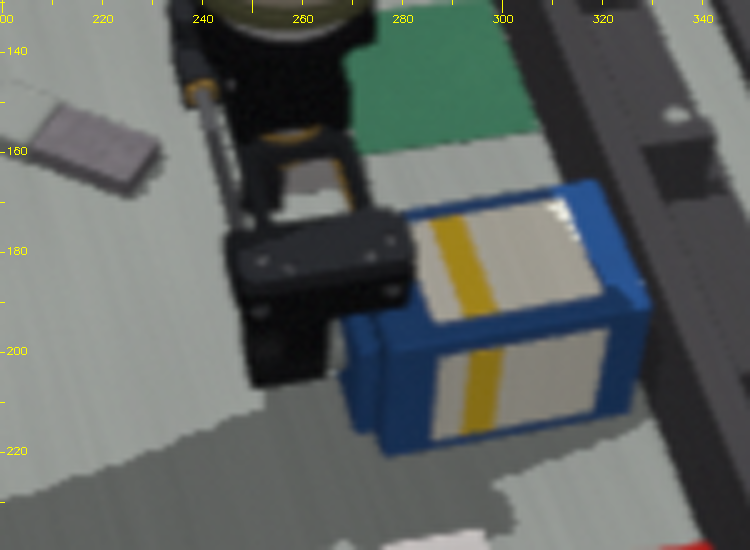

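Top view: the gripper sits centred over the can's cap end, with body ends at (222,200) and (283,200). Side view: the fingers are over the cap at (258,190), clear of the body. I'll go down and grip.

```bash
python3 -m inch '[[[0.027,0.04,-0.15,0,0.001,0,0],[0.027,0.04,-0.28,0,0.001,0,0],[0.027,0.04,-0.42,0,0.001,0,0],[0.027,0.04,-0.42,0,0.001,0,0]]]'; python3 -c "
from h import *
state(); shift([.453,.003,.026])"
```

```text
time: 2.6
ee_pos: [0.4565, 0.0031, 0.0305]
eef_rot: [-0.705, 0.022, 0.709, 0.021]
ft_force: [-0.2, -0.8, 0.0]
width: 0.0871
t 2.60 pos [0.4565 0.0031 0.0305] xt [-0.006 -0.    -1.   ] yt [-0.061 -0.998  0.001] F [-0.2 -0.8  0. ] w 0.0871 q [ 0.49  0.2  -0.63  2.04  0.14  0.96 -1.85]
shift share [-0.029 -0.001 -0.037]
```

```bash
python3 -m inch '[[[-0.03,0,-0.03,0,0,0,0],[-0.03,0,-0.03,0,0,0,0.7],[-0.03,0,-0.03,0,0,0,1],[-0.03,0,-0.03,0,0,0,1],[-0.03,0,-0.03,0,0,0,1],[-0.03,0,-0.03,0,0,0,1],[-0.03,0,-0.03,0,0,0,1]]]' 10; python3 -c "
from h import *
state()"
```

```text
time: 3.3
ee_pos: [0.4527, 0.0037, 0.0265]
eef_rot: [-0.705, 0.021, 0.709, 0.021]
ft_force: [-0.5, 0.1, -0.3]
width: 0.0469
t 3.30 pos [0.4527 0.0037 0.0265] xt [-0.006 -0.    -1.   ] yt [-0.06  -0.998  0.   ] F [-0.5  0.1 -0.3] w 0.0469 q [ 0.49  0.19 -0.63  2.05  0.14  0.95 -1.85]
```

```bash
python3 -m inch '[[[0,0,0,0,0,0,1],[0,0,0,0,0,0,1],[0,0,0,0,0,0,1],[0,0,0,0,0,0,1],[0,0,0,0,0,0,1]]]' ; python3 -c "
from h import *
state()"
```

```text
time: 3.8
ee_pos: [0.4526, 0.0036, 0.0265]
eef_rot: [-0.705, 0.021, 0.709, 0.021]
ft_force: [-0.7, -0.5, -0.2]
width: 0.0244
t 3.80 pos [0.4526 0.0036 0.0265] xt [-0.006 -0.    -1.   ] yt [-0.06  -0.998  0.001] F [-0.7 -0.5 -0.2] w 0.0244 q [ 0.49  0.19 -0.63  2.05  0.14  0.95 -1.85]
```

```bash
python3 -m inch '[[[0,0,0,0,0,0,1]]]' ; python3 -c "
from h import *
state()
for n in ('top','side'):
    im=camera(n)[:,:,::-1].copy()
    crop(im,*((200,140,110,90) if n=='top' else (200,130,150,110)),5,n+'2.png')"
```

```text
time: 3.9
ee_pos: [0.4526, 0.0036, 0.0265]
eef_rot: [-0.705, 0.021, 0.709, 0.021]
ft_force: [-1.0, -0.2, 0.0]
width: 0.0244
t 3.90 pos [0.4526 0.0036 0.0265] xt [-0.006 -0.    -1.   ] yt [-0.06  -0.998  0.001] F [-1.  -0.2  0. ] w 0.0244 q [ 0.49  0.19 -0.63  2.05  0.14  0.95 -1.85]
```

View pics/side2.png

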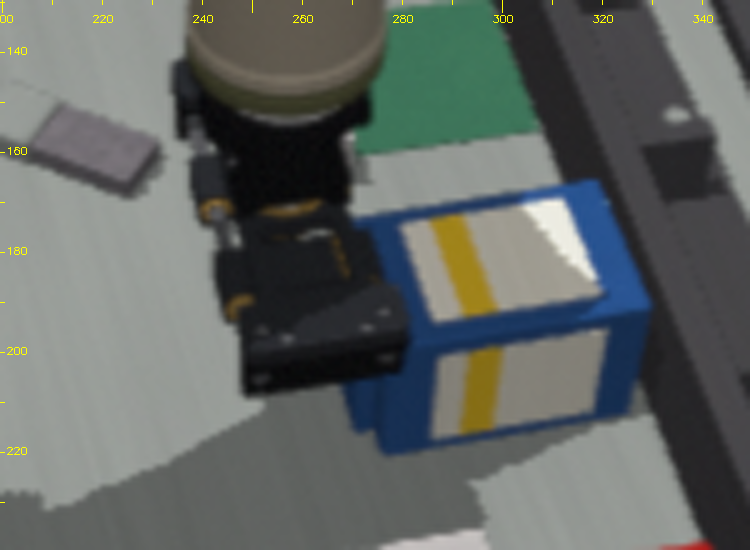

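View pics/top2.png

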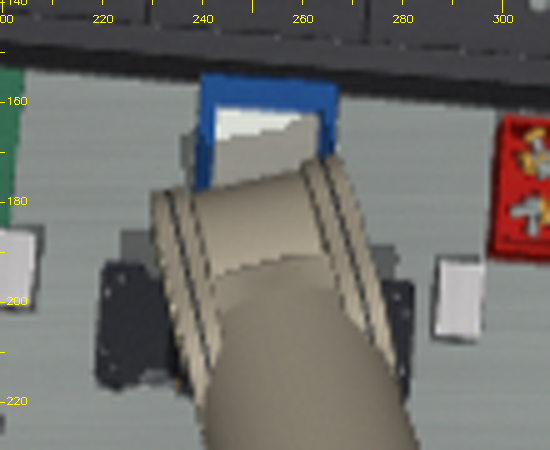

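Nothing was disturbed. The fingers sit beside the cap at about (262,200) in the side view, and the opening is steady at 24 mm, so something is held. I'll lift a little and check.

```bash
python3 -m inch '[[[0,0,0.04,0,0,0,1],[-0.01,0,0.1,0,0,0,1],[-0.02,0,0.17,0,0,0,1],[-0.025,0,0.25,0,0,0,1],[-0.025,0,0.25,0,0,0,1]]]' ; python3 -c "
from h import *
state()
for n in ('top','side'):
    im=camera(n)[:,:,::-1].copy()
    crop(im,*((200,140,110,90) if n=='top' else (200,130,150,110)),5,n+'3.png')"
```

```text
time: 4.5
ee_pos: [0.4507, 0.0037, 0.0581]
eef_rot: [-0.706, 0.021, 0.708, 0.021]
ft_force: [0.6, 0.2, 0.4]
width: 0.0004
t 4.50 pos [0.4507 0.0037 0.0581] xt [-0.004 -0.001 -1.   ] yt [-0.06  -0.998  0.001] F [0.6 0.2 0.4] w 0.0004 q [ 0.51  0.13 -0.64  2.03  0.1   1.01 -1.81]
```

View pics/side3.png

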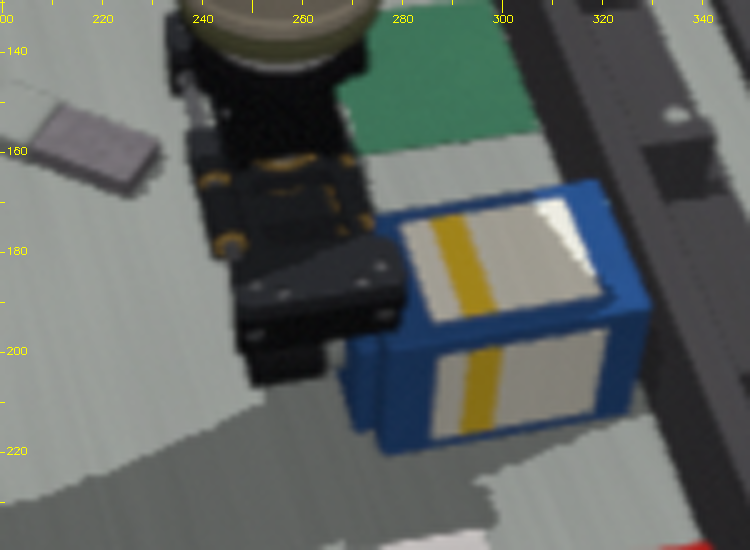

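The opening is now 0.4 mm, and in the side view the can hasn't moved (shoulder still at (272,205)). The fingers slipped off upwards, so I'll check the heights against projections.

```bash
python3 -c "
from h import *
for p in [(.4507,.0037,.058),(.4507,.0037,.077),(.4507,-.0123,.058),(.4526,.0036,.0265),(.455,.003,.045),(.4526,-.013,.0265)]: print(p,np.round(proj('side',p),1),np.round(proj('top',p),1))
"
```

```text
(0.4507, 0.0037, 0.058) [255.3 196.9] [250.4 211.4]
(0.4507, 0.0037, 0.077) [255.2 192. ] [250.5 210.8]
(0.4507, -0.0123, 0.058) [257.  201.7] [255.3 211.4]
(0.4526, 0.0036, 0.0265) [256.  204.6] [250.3 211.9]
(0.455, 0.003, 0.045) [257. 200.] [250.5 210.5]
(0.4526, -0.013, 0.0265) [257.7 209.5] [255.3 211.9]
```

View pics/top3.png

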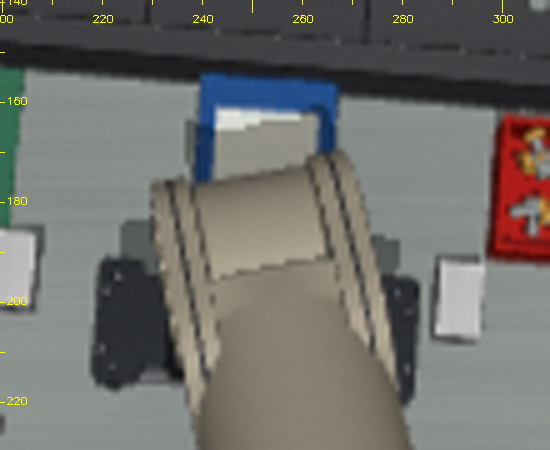

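The black thing at (257,203) below the fingers in the side view is the cap itself, so the 10 N grip rolled off over its top. I'll open again, go about 8 mm deeper and grip harder.

```bash
python3 -m inch '[[[-0.01,0,0.05,0,0,0,0],[-0.01,0,0.05,0,0,0,0],[-0.01,0,0.05,0,0,0,0],[-0.01,0,0.05,0,0,0,0],[-0.01,0,0.05,0,0,0,0],[-0.01,0,0.05,0,0,0,0],[-0.01,0,0.05,0,0,0,0]]]' 25; python3 -c "
from h import *
state();shift([.450,.003,.017])"
```

```text
time: 5.3
ee_pos: [0.4484, 0.0037, 0.0624]
eef_rot: [-0.705, 0.021, 0.709, 0.021]
ft_force: [0.5, -0.5, 0.6]
width: 0.0487
t 5.30 pos [0.4484 0.0037 0.0624] xt [-0.006 -0.    -1.   ] yt [-0.06  -0.998  0.   ] F [ 0.5 -0.5  0.6] w 0.0487 q [ 0.51  0.13 -0.64  2.03  0.09  1.02 -1.81]
shift share [ 0.013 -0.006 -0.378]
```

```bash
python3 -m inch '[[[0.013,-0.005,0,0,0,0,0.3],[0.013,-0.005,-0.12,0,0.001,0,0.3],[0.013,-0.005,-0.25,0,0.001,0,0.3],[0.013,-0.005,-0.38,0,0.001,0,0.4],[0.013,-0.005,-0.38,0,0.001,0,1],[0.013,-0.005,-0.38,0,0.001,0,1],[0.013,-0.005,-0.38,0,0.001,0,1],[0.013,-0.005,-0.38,0,0.001,0,1],[0.013,-0.005,-0.38,0,0.001,0,1],[0.013,-0.005,-0.38,0,0.001,0,1]]]' 25; python3 -c "
from h import *
state()"
```

```text
time: 6.3
ee_pos: [0.4505, 0.0031, 0.0174]
eef_rot: [-0.703, 0.021, 0.711, 0.021]
ft_force: [-0.4, 0.2, 3.9]
width: 0.0308
t 6.30 pos [0.4505 0.0031 0.0174] xt [-0.011 -0.    -1.   ] yt [-0.06  -0.998  0.001] F [-0.4  0.2  3.9] w 0.0308 q [ 0.49  0.21 -0.63  2.06  0.15  0.93 -1.86]
```

```bash
python3 -m inch '[[[0,0,0,0,0,0,1],[0,0,0,0,0,0,1]]]' 25; python3 -c "
from h import *
state()"
```

```text
time: 6.5
ee_pos: [0.4505, 0.0031, 0.0174]
eef_rot: [-0.703, 0.021, 0.711, 0.021]
ft_force: [-0.8, 0.8, 5.6]
width: 0.0312
t 6.50 pos [0.4505 0.0031 0.0174] xt [-0.012 -0.    -1.   ] yt [-0.06  -0.998  0.001] F [-0.8  0.8  5.6] w 0.0312 q [ 0.49  0.21 -0.63  2.06  0.15  0.93 -1.86]
```

31 mm opening this time, which matches the cap. Lifting.

```bash
python3 -m inch '[[[0,0,0.04,0,0,0,1],[-0.01,0,0.1,0,0,0,1],[-0.02,0,0.17,0,0,0,1],[-0.025,0,0.25,0,0,0,1],[-0.025,0,0.25,0,0,0,1]]]' ; python3 -c "
from h import *
state()
for n in ('side',):
    im=camera(n)[:,:,::-1].copy()
    crop(im,*((200,140,110,90) if n=='top' else (200,130,150,110)),5,n+'4.png')"
```

```text
time: 7.0
ee_pos: [0.4474, 0.003, 0.0483]
eef_rot: [-0.703, 0.022, 0.711, 0.021]
ft_force: [-1.3, 0.1, -2.4]
width: 0.0309
t 7.00 pos [0.4474 0.003  0.0483] xt [-0.011 -0.001 -1.   ] yt [-0.06  -0.998  0.001] F [-1.3  0.1 -2.4] w 0.0309 q [ 0.5   0.15 -0.64  2.04  0.11  0.99 -1.82]
```

View pics/side4.png

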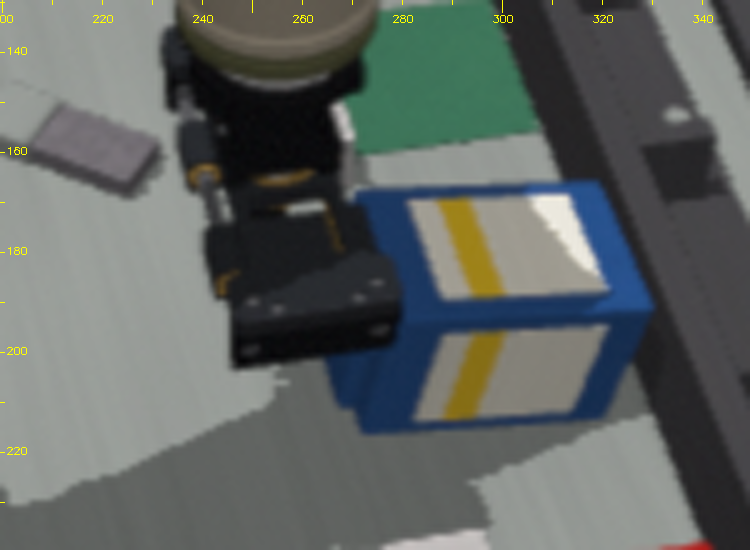

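The side view shows the can's near end raised (shoulder bottom now near (272,215)) with the cap in the fingers. Continuing the swing.

```bash
python3 -m inch '[[[0.005,0,0.08,0,0,0,1],[0.01,0,0.16,0,0,0,1],[0.02,0,0.23,0,0,0,1],[0.04,-0.002,0.3,0,0,0,1],[0.06,-0.004,0.37,0,0,0,1],[0.085,-0.005,0.43,0,0,0,1],[0.115,-0.007,0.49,0,0,0,1],[0.15,-0.009,0.55,0,0,0,1],[0.183,-0.011,0.6,0,0,0,1],[0.183,-0.011,0.6,0,0,0,1]]]' ; python3 -c "
from h import *
state()
for n in ('side',):
    im=camera(n)[:,:,::-1].copy()
    crop(im,*((200,140,110,90) if n=='top' else (200,110,150,120)),5,n+'5.png')"
```

```text
time: 8.05
ee_pos: [0.4698, 0.0018, 0.1197]
eef_rot: [-0.703, 0.021, 0.711, 0.021]
ft_force: [-3.3, -0.4, 1.5]
width: 0.0299
t 8.05 pos [0.4698 0.0018 0.1197] xt [-0.012  0.    -1.   ] yt [-0.06  -0.998  0.001] F [-3.3 -0.4  1.5] w 0.0299 q [ 0.52  0.11 -0.64  1.91  0.07  1.16 -1.78]
```

View pics/side5.png

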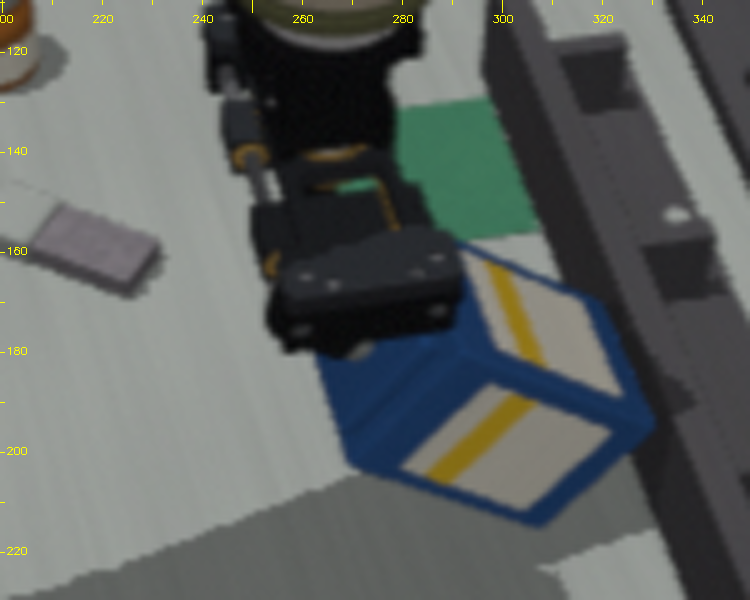

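The can is at about 40° with its foot edge by the plate at (328,193), still held. Continuing.

```bash
python3 -m inch '[[[0.045,-0.002,0.045,0,0,0,1],[0.09,-0.005,0.09,0,0,0,1],[0.14,-0.008,0.133,0,0,0,1],[0.2,-0.012,0.167,0,0,0,1],[0.255,-0.016,0.2,0,0,0,1],[0.31,-0.019,0.225,0,0,0,1],[0.36,-0.022,0.245,0,0,0,1],[0.41,-0.025,0.26,0,0,0,1],[0.46,-0.028,0.268,0,0,0,1],[0.517,-0.031,0.273,0,0,0,1]]]' ; python3 -c "
from h import *
state()
for n in ('side',):
    im=camera(n)[:,:,::-1].copy()
    crop(im,*((200,140,110,90) if n=='top' else (220,90,150,120)),5,n+'6.png')"
```

```text
time: 9.1
ee_pos: [0.5313, -0.0016, 0.1526]
eef_rot: [-0.702, 0.021, 0.711, 0.021]
ft_force: [-0.9, 0.6, 0.2]
width: 0.0197
t 9.10 pos [ 0.5313 -0.0016  0.1526] xt [-0.013 -0.    -1.   ] yt [-0.059 -0.998  0.001] F [-0.9  0.6  0.2] w 0.0197 q [ 0.48  0.22 -0.63  1.73  0.14  1.25 -1.82]
```

View pics/side6.png

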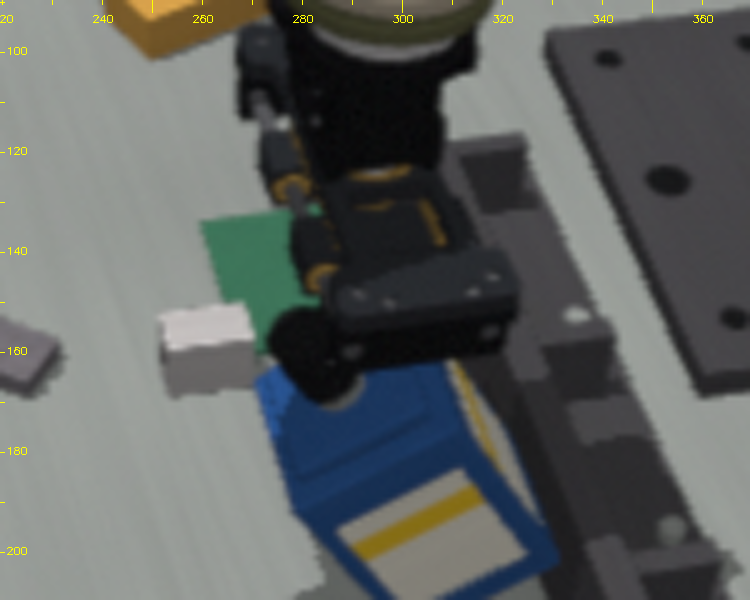

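```bash
python3 -c "
from h import *
for q in [(281,160),(284.5,164),(288,170)]:
    o,d=ray('side',*q); print(q,o+d*((-.001-o[1])/d[1]))
for p in [(.5313,-.0016,.1526),(.5313,-.0016,.18),(.5218,-.0116,.1526),(.5218,-.0116,.18)]: print(p,np.round(proj('side',p),1))
"
```

```text
(281, 160) [ 0.51105471 -0.001       0.17776911]
(284.5, 164) [ 0.52041078 -0.001       0.16194746]
(288, 170) [ 0.53047682 -0.001       0.13861866]
(0.5313, -0.0016, 0.1526) [288.8 166.1]
(0.5313, -0.0016, 0.18) [289.5 157.8]
(0.5218, -0.0116, 0.1526) [286.3 169.8]
(0.5218, -0.0116, 0.18) [286.9 161.6]
```

The side view shows the cap at about (284,164) slipping out of the pads on the robot side, with the opening at 20 mm and the can near 55°. I'll regrip in place before it falls back: move slightly back and down, open a little, then close harder.

```bash
python3 -m inch '[[[-0.08,0.004,-0.07,0,0,0,0.58],[-0.17,0.008,-0.15,0,0,0,0.58],[-0.17,0.008,-0.15,0,0,0,1],[-0.17,0.008,-0.15,0,0,0,1],[-0.17,0.008,-0.15,0,0,0,1]]]' 40; python3 -c "
from h import *
state()
for n in ('side',):
    im=camera(n)[:,:,::-1].copy()
    crop(im,*((200,140,110,90) if n=='top' else (220,110,150,120)),5,n+'7.png')"
```

```text
time: 9.65
ee_pos: [0.5111, -0.0012, 0.1339]
eef_rot: [-0.703, 0.021, 0.711, 0.021]
ft_force: [0.1, -1.1, 1.6]
width: 0.0134
t 9.65 pos [ 0.5111 -0.0012  0.1339] xt [-0.012 -0.    -1.   ] yt [-0.06  -0.998  0.001] F [ 0.1 -1.1  1.6] w 0.0134 q [ 0.49  0.19 -0.63  1.8   0.12  1.2  -1.81]
```

View pics/side7.png

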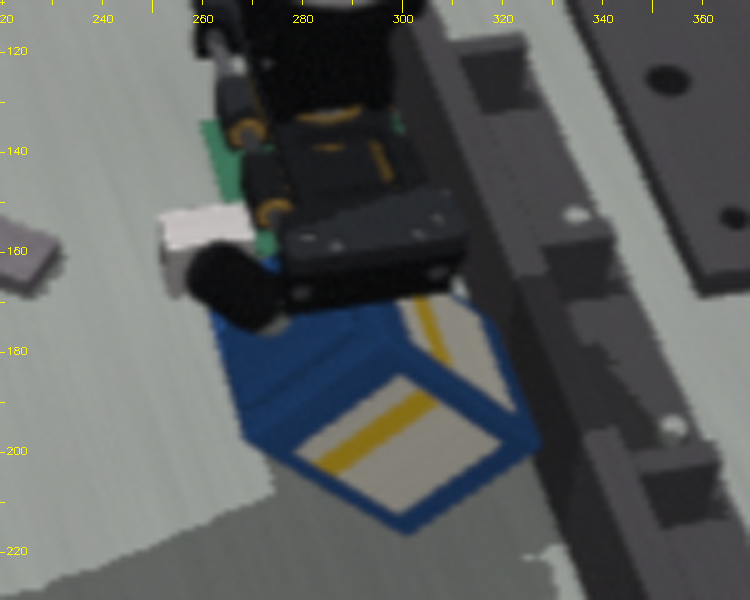

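```bash
python3 -m inch '[[[0,0,0,0,0,0,1],[0,0,0,0,0,0,1]]]' 40; python3 -c "
from h import *
state()
for n in ('side','top'):
    im=camera(n)[:,:,::-1].copy()
    crop(im,*((200,140,110,90) if n=='top' else (220,110,150,120)),5,n+'8.png')"
```

```text
time: 9.9
ee_pos: [0.5107, -0.001, 0.1336]
eef_rot: [-0.702, 0.021, 0.711, 0.021]
ft_force: [0.1, -0.6, -0.4]
width: 0.0013
t 9.90 pos [ 0.5107 -0.001   0.1336] xt [-0.013  0.    -1.   ] yt [-0.06  -0.998  0.001] F [ 0.1 -0.6 -0.4] w 0.0013 q [ 0.49  0.19 -0.64  1.8   0.12  1.2  -1.81]
```

View pics/side8.png

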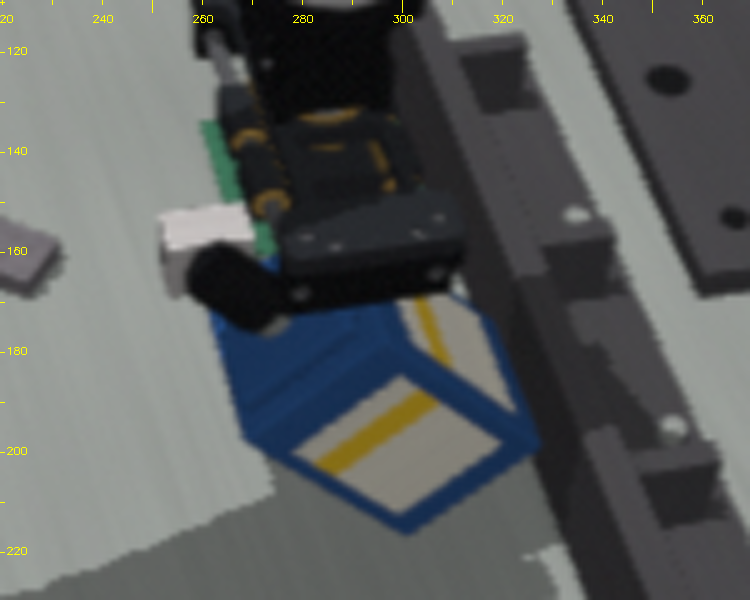

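View pics/top8.png

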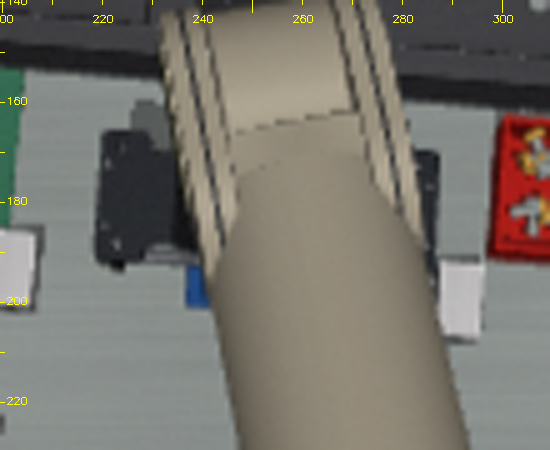

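The pictures a quarter second apart are identical: the can rests wedged at about 40°, cap at (268,167) in the side view, fingers shut above its shoulder. It isn't falling, so I'll regrip calmly.

```bash
python3 -m inch '[[[0,0,0.1,0,0,0,0.9],[0,0,0.25,0,0,0,0.4],[-0.2,0.01,0.35,0,0,0,0.4],[-0.4,0.02,0.35,0,0,0,0.4],[-0.4,0.02,0.35,0,0,0,0.4],[-0.4,0.02,0.35,0,0,0,0.4],[-0.4,0.02,0.35,0,0,0,0.4],[-0.4,0.02,0.35,0,0,0,0.4]]]' 40;python3 -c "
from h import *
state()
for n in ('side','top'):
    im=camera(n)[:,:,::-1].copy()
    crop(im,*((200,140,110,90) if n=='top' else (220,110,150,120)),5,n+'9.png')
for q in [(262,164),(268,168),(274,173)]:
    o,d=ray('side',*q); print(q,o+d*((0.00-o[1])/d[1]))
"
```

```text
time: 10.8
ee_pos: [0.4631, 0.0015, 0.1757]
eef_rot: [-0.702, 0.021, 0.711, 0.021]
ft_force: [0.1, -0.3, 0.3]
width: 0.0505
t 10.80 pos [0.4631 0.0015 0.1757] xt [-0.013  0.    -1.   ] yt [-0.06  -0.998  0.   ] F [ 0.1 -0.3  0.3] w 0.0505 q [ 0.54  0.03 -0.64  1.86  0.02  1.27 -1.74]
(262, 164) [0.46579371 0.         0.17597134]
(268, 168) [0.48054439 0.         0.15852917]
(274, 173) [0.49591798 0.         0.13697594]
```

View pics/side9.png

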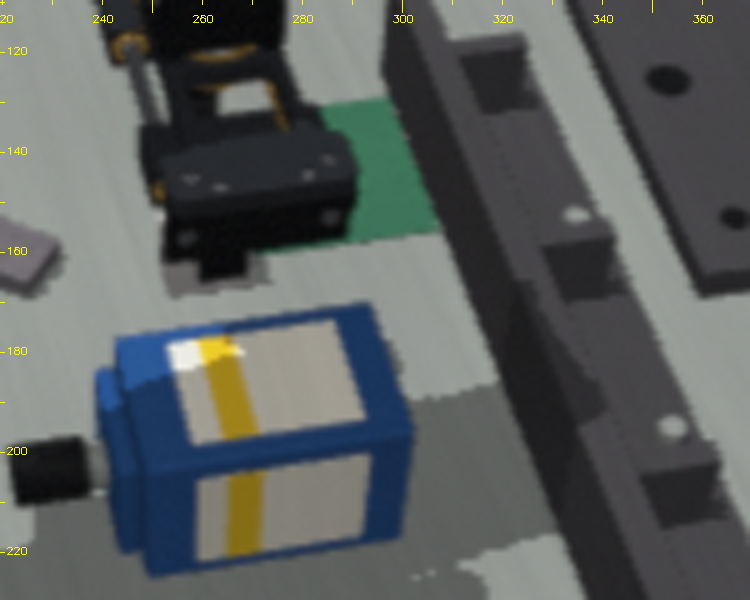

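It had been leaning on the fingers and has now lain down again, further from the plate (foot at about (301,190), cap at (230,204) in the side view). I'll re-measure.

```bash
cat >> h.py <<'E'
PO=np.array([.6446,.0023]); PX=np.array([.99715,-.0755]); PY=np.array([.0755,.99715])
def pl(p): d=np.array(p)[:2]-PO; return np.round([d@PX,d@PY],4)
E
python3 -c "
from h import *
A=lambda x,y:((x+.5)/5+220-.5,(y+.5)/5+110-.5)
P=[onz('side',*A(*p),.09) for p in[(371,303),(412,430),(150,467),(118,340)]]
for p in P: print(p,pl(p))
f=(P[0]+P[1])/2; b=(P[2]+P[3])/2; print('foot',f,pl(f),'axis',(b-f)[:2]/np.linalg.norm(b-f))
for q in [(50,470),(18,477),(85,466)]:
    c=onz('side',*A(*q),.045);print('cap',c,pl(c))
"
```

```text
[0.56161327 0.03702215 0.09      ] [-0.0854  0.0284]
[ 0.55357244 -0.04783929  0.09      ] [-0.087  -0.0569]
[ 0.42577495 -0.03627733  0.09      ] [-0.2153 -0.055 ]
[0.43124222 0.04664402 0.09      ] [-0.2161  0.0281]
foot [ 0.55759286 -0.00540857  0.09      ] [-0.0862 -0.0143] axis [-0.99665046  0.08177937]
cap [0.38562057 0.01013483 0.045     ] [-0.2588 -0.0117]
cap [0.36915291 0.0100303  0.045     ] [-0.2752 -0.0131]
cap [0.40317914 0.00795705 0.045     ] [-0.2412 -0.0126]
```

View pics/top9.png

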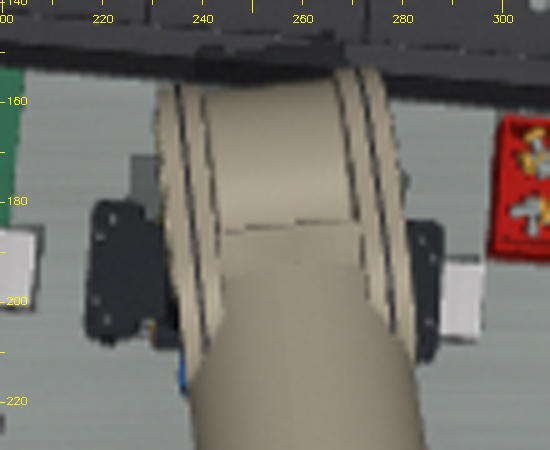

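```bash
python3 -c "
from h import *
state(); turn([0,0,-1],[-.08,-1,0]); shift([.388,.010,.075])"
```

```text
t 10.90 pos [0.4629 0.0015 0.1755] xt [-0.013  0.    -1.   ] yt [-0.06  -0.998  0.   ] F [ 0.6 -0.3  0.2] w 0.0514 q [ 0.54  0.03 -0.64  1.86  0.02  1.27 -1.74]
turn share [-0.0001 -0.0021 -0.0032]
shift share [-0.624  0.071 -0.837]
```

```bash
python3 -m inch '[[[-0.3,0.03,0,0,-0.001,-0.002,0.35],[-0.62,0.07,-0.1,0,-0.002,-0.003,0.35],[-0.62,0.07,-0.4,0,-0.002,-0.003,0.35],[-0.62,0.07,-0.7,0,-0.002,-0.003,0.35],[-0.62,0.07,-0.84,0,-0.002,-0.003,0.35],[-0.62,0.07,-0.84,0,-0.002,-0.003,0.35]]]' 40;python3 -c "
from h import *
state(); shift([.388,.010,.019]); turn([0,0,-1],[-.08,-1,0])
for n in ('side',):
    im=camera(n)[:,:,::-1].copy()
    crop(im,*((200,140,110,90) if n=='top' else (200,130,150,110)),5,n+'10.png')
"
```

```text
time: 11.5
ee_pos: [0.3866, 0.01, 0.073]
eef_rot: [-0.705, 0.027, 0.708, 0.028]
ft_force: [-0.4, 0.2, 0.6]
width: 0.0566
t 11.50 pos [0.3866 0.01   0.073 ] xt [-0.004  0.001 -1.   ] yt [-0.078 -0.997 -0.001] F [-0.4  0.2  0.6] w 0.0566 q [ 0.55 -0.05 -0.67  2.16 -0.04  1.03 -1.74]
shift share [ 0.012  0.    -0.45 ]
turn share [-0.0001 -0.0006 -0.0002]
```

View pics/side10.png

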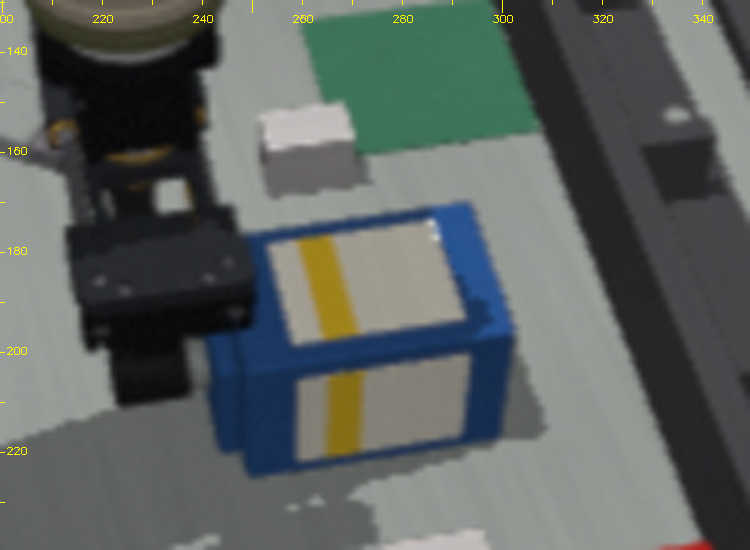

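The fingers straddle the cap at (229,200), clear of the shoulder at (241,205). I'll go down and grip.

```bash
python3 -m inch '[[[0.01,0,-0.15,0,0,0,0.4],[0.01,0,-0.3,0,0,0,0.45],[0.01,0,-0.45,0,0,0,0.5],[0.01,0,-0.45,0,0,0,0.6],[0.01,0,-0.45,0,0,0,1],[0.01,0,-0.45,0,0,0,1],[0.01,0,-0.45,0,0,0,1],[0.01,0,-0.45,0,0,0,1],[0.01,0,-0.45,0,0,0,1]]]' 45;python3 -c "
from h import *
state()"
```

```text
time: 12.45
ee_pos: [0.3904, 0.0098, 0.022]
eef_rot: [0.707, -0.028, -0.706, -0.028]
ft_force: [-1.4, 1.2, 7.8]
width: 0.0273
t 12.45 pos [0.3904 0.0098 0.022 ] xt [ 0.002 -0.    -1.   ] yt [-0.079 -0.997  0.   ] F [-1.4  1.2  7.8] w 0.0273 q [ 0.54  0.05 -0.68  2.2   0.04  0.9  -1.82]
```

The opening is only 27 mm with 8 N upward: too shallow, so the pads squeeze the cap out at the tips. I'll go deeper and shift slightly toward the cap's end.

```bash
python3 -m inch '[[[0,0,0,0,0,0,0.5],[0,0,0,0,0,0,0.5],[-0.08,0,0,0,0,0,0.5],[-0.08,0,-0.06,0,0,0,0.5],[-0.08,0,-0.06,0,0,0,1],[-0.08,0,-0.06,0,0,0,1],[-0.08,0,-0.06,0,0,0,1],[-0.08,0,-0.06,0,0,0,1],[-0.08,0,-0.06,0,0,0,1]]]' 40;python3 -c "
from h import *
state()"
```

```text
time: 13.35
ee_pos: [0.3797, 0.0099, 0.0136]
eef_rot: [-0.706, 0.028, 0.707, 0.028]
ft_force: [0.7, -0.1, -1.4]
width: 0.0309
t 13.35 pos [0.3797 0.0099 0.0136] xt [-0.  0. -1.] yt [-0.079 -0.997 -0.   ] F [ 0.7 -0.1 -1.4] w 0.0309 q [ 0.54  0.04 -0.68  2.23  0.03  0.88 -1.81]
```

31 mm opening and no side load: a good grip. The foot edge is now 86 mm from the face, so I can swing the can about that edge almost without sliding. Swinging to 30°.

```bash
python3 -m inch '[[[0.01,0,0.06,0,0,0,1],[0.038,-0.003,0.13,0,0,0,1],[0.062,-0.005,0.195,0,0,0,1],[0.088,-0.007,0.255,0,0,0,1],[0.148,-0.012,0.376,0,0,0,1],[0.22,-0.018,0.49,0,0,0,1],[0.3,-0.024,0.6,0,0,0,1],[0.39,-0.031,0.7,0,0,0,1],[0.39,-0.031,0.7,0,0,0,1]]]' 40;python3 -c "
from h import *
state()
for n in ('side',):
    im=camera(n)[:,:,::-1].copy()
    crop(im,*((200,140,110,90) if n=='top' else (200,110,150,120)),5,n+'11.png')
"
```

```text
time: 14.25
ee_pos: [0.4287, 0.006, 0.0994]
eef_rot: [0.708, -0.028, -0.705, -0.028]
ft_force: [-1.3, 0.8, -2.4]
width: 0.0311
t 14.25 pos [0.4287 0.006  0.0994] xt [ 0.003  0.    -1.   ] yt [-0.079 -0.997 -0.   ] F [-1.3  0.8 -2.4] w 0.0311 q [ 0.55  0.01 -0.67  2.04  0.01  1.09 -1.77]
```

View pics/side11.png

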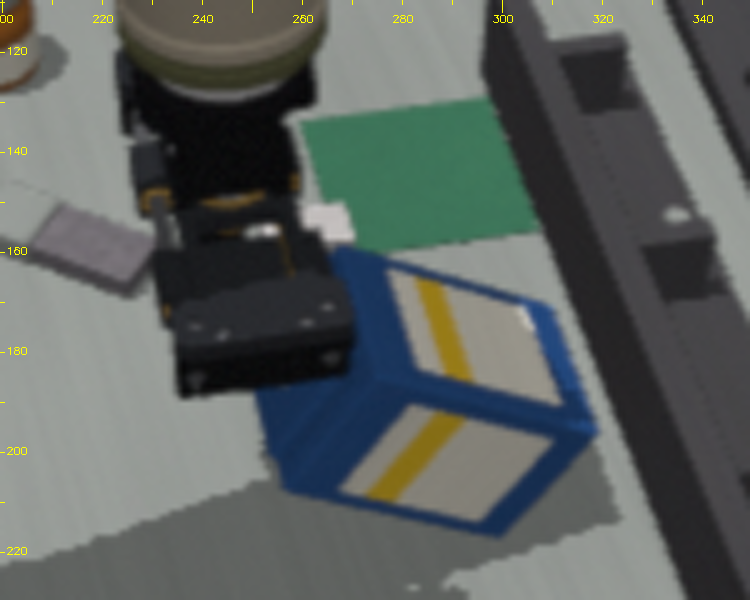

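The can is at 30°, firmly held, with its foot edge at (298,217). Continuing to 60°.

```bash
python3 -m inch '[[[0.04,-0.003,0.045,0,0,0,1],[0.098,-0.008,0.093,0,0,0,1],[0.15,-0.012,0.137,0,0,0,1],[0.203,-0.016,0.177,0,0,0,1],[0.26,-0.021,0.215,0,0,0,1],[0.316,-0.025,0.25,0,0,0,1],[0.375,-0.03,0.285,0,0,0,1],[0.435,-0.035,0.315,0,0,0,1],[0.495,-0.04,0.343,0,0,0,1],[0.495,-0.04,0.343,0,0,0,1]]]' 40;python3 -c "
from h import *
state()
for n in ('side',):
    im=camera(n)[:,:,::-1].copy()
    crop(im,*((200,140,110,90) if n=='top' else (220,100,150,120)),5,n+'12.png')
"
```

```text
time: 15.3
ee_pos: [0.4872, 0.0013, 0.1393]
eef_rot: [0.707, -0.028, -0.706, -0.028]
ft_force: [-2.8, 0.3, 2.5]
width: 0.0307
t 15.30 pos [0.4872 0.0013 0.1393] xt [ 0.001  0.001 -1.   ] yt [-0.079 -0.997 -0.001] F [-2.8  0.3  2.5] w 0.0307 q [ 0.53  0.12 -0.66  1.86  0.08  1.19 -1.8 ]
```

View pics/side12.png

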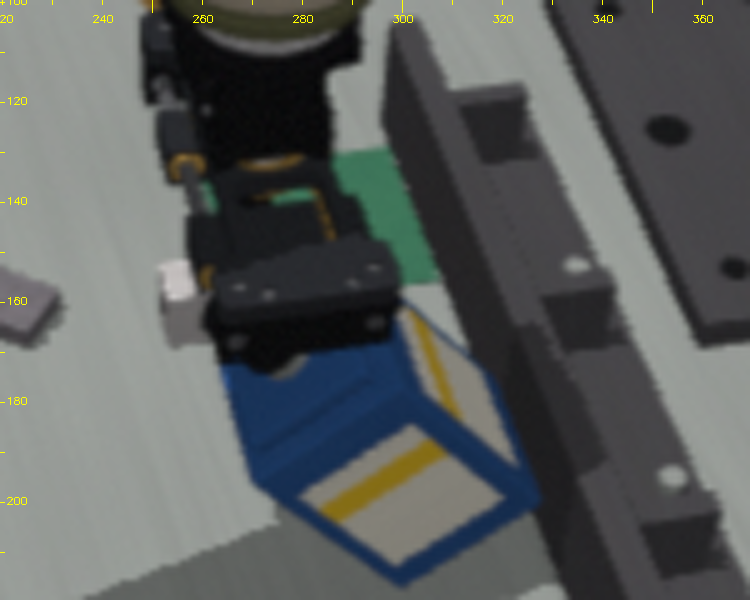

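```bash
python3 -c "
from h import *
A=lambda x,y:((x+.5)/5+220-.5,(y+.5)/5+100-.5)
p=onz('side',*A(402,587)); print('P near',p,pl(p))
# near-side plane: plate y = P's plate y ; intersect
yp=pl(p)[1]
def onp(u,v,yp):
    o,d=ray('side',*A(u,v)); n=np.append(PY,0); q=o+d*((yp+PO@PY-o@n)/(d@n)); return pl(q),round(q[2],4)
print('foot top corner',onp(540,500,yp)); print('shoulder bottom corner',onp(253,480,yp)); print('body top near corner', onp(398,385,yp))
print('cap/neck', onp(288,365,yp+.045), onp(270,350,yp+.045))
"
```

```text
P near [ 0.55689953 -0.04582782  0.        ] [-0.0838 -0.0546]
foot top corner (array([-0.0171, -0.0546]), np.float64(0.0554))
shoulder bottom corner (array([-0.1655, -0.0546]), np.float64(0.1055))
body top near corner (array([-0.099 , -0.0546]), np.float64(0.1582))
cap/neck (array([-0.1392, -0.0096]), np.float64(0.1324)) (array([-0.1484, -0.0096]), np.float64(0.1447))
```

Measured from this picture: foot edge 84 mm from the face (not slid), tilt about 51°, cap still centred in the pads. That's on track. Continuing.

```bash
python3 -m inch '[[[0.055,-0.004,0.035,0,0,0,1],[0.11,-0.009,0.065,0,0,0,1],[0.165,-0.013,0.09,0,0,0,1],[0.22,-0.018,0.11,0,0,0,1],[0.28,-0.022,0.13,0,0,0,1],[0.35,-0.028,0.145,0,0,0,1],[0.41,-0.033,0.155,0,0,0,1],[0.475,-0.038,0.16,0,0,0,1]]]' 40;python3 -c "
from h import *
state()
for n in ('side',):
    im=camera(n)[:,:,::-1].copy()
    crop(im,*((200,140,110,90) if n=='top' else (230,90,150,120)),5,n+'13.png')
"
```

```text
time: 16.15
ee_pos: [0.5436, -0.0033, 0.158]
eef_rot: [-0.706, 0.028, 0.707, 0.028]
ft_force: [-0.9, 0.0, -3.8]
width: 0.0305
t 16.15 pos [ 0.5436 -0.0033  0.158 ] xt [-0.  0. -1.] yt [-0.079 -0.997 -0.   ] F [-0.9  0.  -3.8] w 0.0305 q [ 0.49  0.24 -0.65  1.7   0.15  1.25 -1.84]
```

View pics/side13.png

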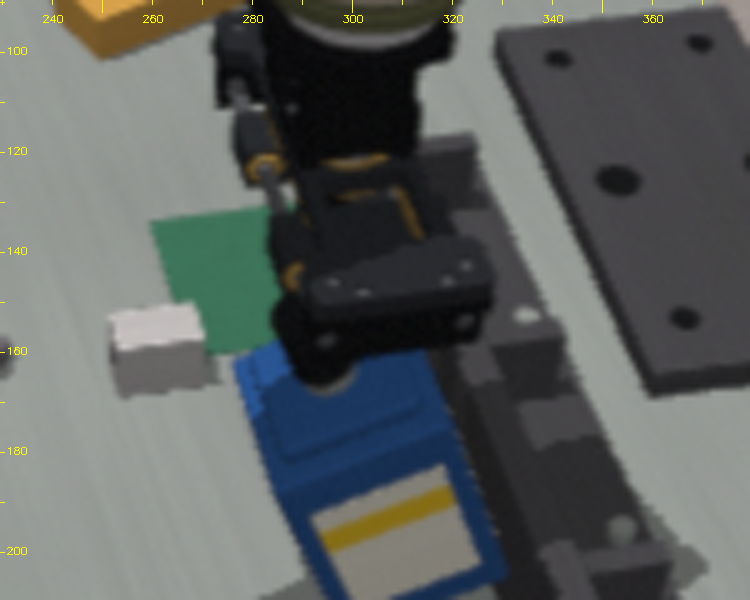

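The can is at about 66°, past its balance point, and the grip holds at 30.5 mm. I'll bring it upright close to the plate.

```bash
python3 -m inch '[[[0.05,-0.004,0.005,0,0,0,1],[0.1,-0.008,0.008,0,0,0,1],[0.16,-0.012,0.008,0,0,0,1],[0.22,-0.017,0.005,0,0,0,1],[0.28,-0.021,0,0,0,0,1],[0.34,-0.025,-0.01,0,0,0,1],[0.39,-0.03,-0.02,0,0,0,1],[0.42,-0.032,-0.03,0,0,0,1],[0.42,-0.032,-0.03,0,0,0,1]]]' 40;python3 -c "
from h import *
s=state(); print(pl(s['ee_pos']))
for n in ('side',):
    im=camera(n)[:,:,::-1].copy()
    crop(im,*((200,140,110,90) if n=='top' else (230,90,150,120)),5,n+'14.png')
"
```

```text
time: 17.1
ee_pos: [0.5936, -0.0072, 0.1539]
eef_rot: [-0.706, 0.028, 0.707, 0.028]
ft_force: [-1.0, -0.6, -4.7]
width: 0.0277
t 17.10 pos [ 0.5936 -0.0072  0.1539] xt [-0.  0. -1.] yt [-0.079 -0.997 -0.   ] F [-1.  -0.6 -4.7] w 0.0277 q [ 0.44  0.36 -0.63  1.58  0.22  1.28 -1.87]
[-0.0501 -0.0133]
```

View pics/side14.png

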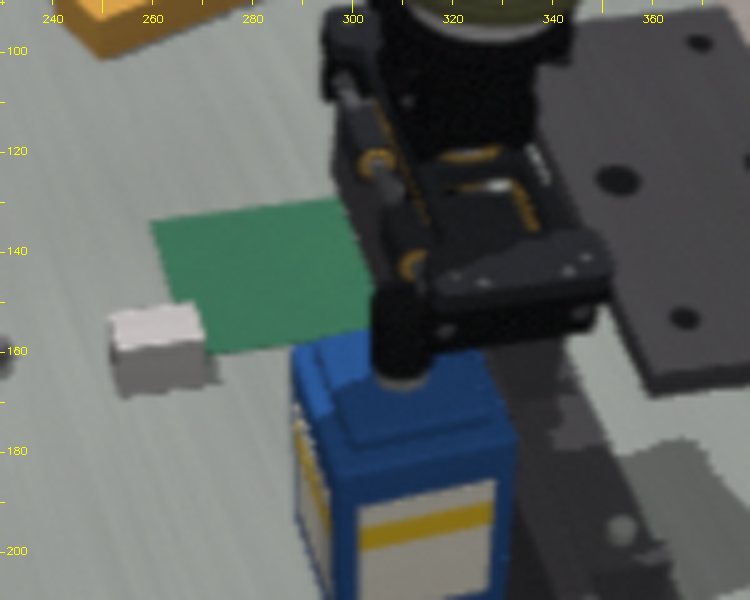

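```bash
python3 -c "
from h import *
A=lambda x,y:((x+.5)/5+230-.5,(y+.5)/5+90-.5)
def onp(u,v,yp):
    o,d=ray('side',*A(u,v)); n=np.append(PY,0); q=o+d*((yp+PO@PY-o@n)/(d@n)); return pl(q),round(q[2],4)
for p in[(400,290),(402,335),(402,378)]: print(p,onp(*p,-.0133),onp(*p,-.0293))
for p in[(517,440),(338,482)]: print(p,onp(*p,-.058))
"
```

```text
(400, 290) (array([-0.0673, -0.0133]), np.float64(0.205)) (array([-0.0735, -0.0293]), np.float64(0.2212))
(402, 335) (array([-0.0633, -0.0133]), np.float64(0.1754)) (array([-0.0696, -0.0293]), np.float64(0.1923))
(402, 378) (array([-0.0603, -0.0133]), np.float64(0.1459)) (array([-0.0667, -0.0293]), np.float64(0.1635))
(517, 440) (array([-0.0167, -0.058 ]), np.float64(0.141))
(338, 482) (array([-0.1024, -0.058 ]), np.float64(0.13))
```

Measured: tilt about 83°, foot edge still about 86 mm out and touching the plate, cap 14 mm on the robot side of the pads. It's past balance, so I'll open, re-centre on the cap and close again.

```bash
python3 -m inch '[[[0,0,0,0,0,0,0.5],[0,0,0,0,0,0,0.45],[0,0,0,0,0,0,0.45],[0,0,0,0,0,0,0.45]]]' 40;python3 -c "
from h import *
s=state(); print(pl(s['ee_pos']))
for n in ('side','top'):
    im=camera(n)[:,:,::-1].copy()
    crop(im,*((200,140,110,90) if n=='top' else (230,90,150,140)),5 if n=='top' else 4,n+'15.png')
"
```

```text
time: 17.55
ee_pos: [0.5937, -0.0071, 0.1549]
eef_rot: [0.707, -0.028, -0.706, -0.028]
ft_force: [0.2, 0.5, 0.9]
width: 0.0464
t 17.55 pos [ 0.5937 -0.0071  0.1549] xt [ 0.001 -0.    -1.   ] yt [-0.079 -0.997 -0.   ] F [0.2 0.5 0.9] w 0.0464 q [ 0.44  0.35 -0.63  1.58  0.21  1.28 -1.87]
[-0.0501 -0.0132]
```

View pics/side15.png

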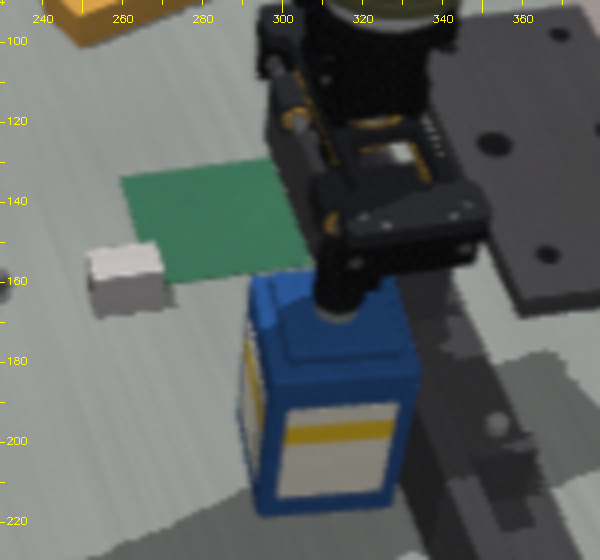

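It has settled. I'll check the uprightness and foot position.

```bash
cat >> h.py <<'E'
def onp(u,v,yp):
    o,d=ray('side',u,v); n=np.append(PY,0); q=o+d*((yp+PO@PY-o@n)/(d@n)); return pl(q),round(q[2],4)
E
python3 -c "
from h import *
A=lambda x,y:((x+.5)/4+230-.5,(y+.5)/4+90-.5)
for p in[(259,517),(395,505)]:
    q=onz('side',*A(*p)); print(q,pl(q))
yp=pl(onz('side',*A(259,517)))[1]
for p in[(273,382),(420,368),(259,517),(395,505)]: print(onp(*A(*p),yp))
for p in[(333,275),(336,318)]: print('cap',onp(*A(*p),yp+.045))
"
```

```text
[ 5.40943479e-01 -4.76536276e-02  1.11022302e-16] [-0.0996 -0.0576]
[ 0.62894892 -0.06196633  0.        ] [-0.0108 -0.0653]
(array([-0.1008, -0.0576]), np.float64(0.1323))
(array([-0.0102, -0.0576]), np.float64(0.125))
(array([-0.0996, -0.0576]), np.float64(-0.0001))
(array([-0.0068, -0.0576]), np.float64(-0.011))
cap (array([-0.0553, -0.0126]), np.float64(0.1673))
cap (array([-0.0493, -0.0126]), np.float64(0.1293))
```

Standing: vertical within about 0.01 rad, robot-side face about 100 mm from the plate face, so the foot centre is at about -55 mm and along-plate about -13 mm. I'll open wider, lift off the cap, then set up a tilted push pose on its -y side.

```bash
python3 -m inch '[[[0,0,0,0,0,0,0.2],[0,0,0,0,0,0,0.2],[0,0,0.1,0,0,0,0.2],[0,0,0.3,0,0,0,0.2],[0,0,0.6,0,0,0,0.3],[0,0,0.9,0,0,0,0.54],[0,-0.3,0.95,0,0,0,0.54],[0,-0.3,0.95,0,0,0,0.54]]]' 20;python3 -c "
from h import *
s=state(); print(pl(s['ee_pos']))
th=np.radians(28);b=np.radians(8)
ex=np.append(PX,0);ey=np.append(PY,0);ez=np.array([0,0,1.])
yt=ex*np.cos(b)+ez*np.sin(b); xt=ey*np.sin(th)-ez*np.cos(th); xt=xt-yt*(xt@yt)
print(xt/np.linalg.norm(xt),yt)
turn(xt,yt); shift(np.append(PO+PX*-.053+PY*-.10,.25))
for n in ('side','top'):
    im=camera(n)[:,:,::-1].copy()
    crop(im,*((150,115,200,110) if n=='top' else (230,90,150,140)),4,n+'16.png')
"
```

```text
time: 18.45
ee_pos: [0.5943, -0.0482, 0.2709]
eef_rot: [0.708, -0.031, -0.705, -0.029]
ft_force: [0.3, -1.0, -1.3]
width: 0.0458
t 18.45 pos [ 0.5943 -0.0482  0.2709] xt [ 0.003 -0.003 -1.   ] yt [-0.084 -0.996  0.002] F [ 0.3 -1.  -1.3] w 0.0458 q [ 0.49  0.3  -0.62  1.39  0.17  1.5  -1.77]
[-0.0463 -0.0541]
[ 0.15798212  0.46245058 -0.87245694] [ 0.9874458  -0.07476524  0.1391731 ]
turn share [ 0.038  -0.0815  0.251 ]
shift share [-0.084 -0.377 -0.174]
```

View pics/side16.png

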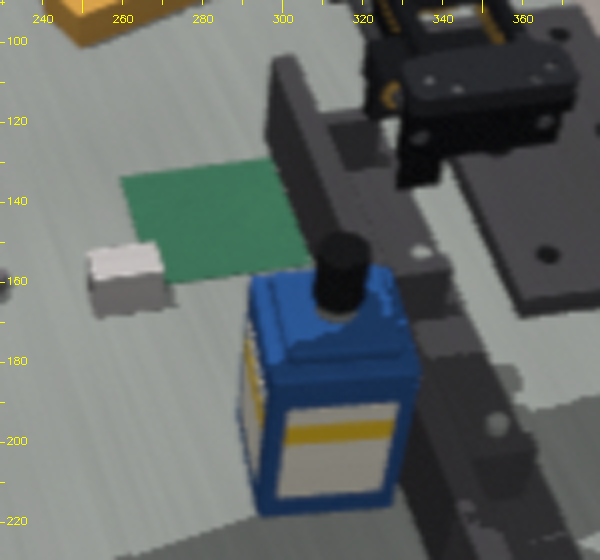

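View pics/top16.png

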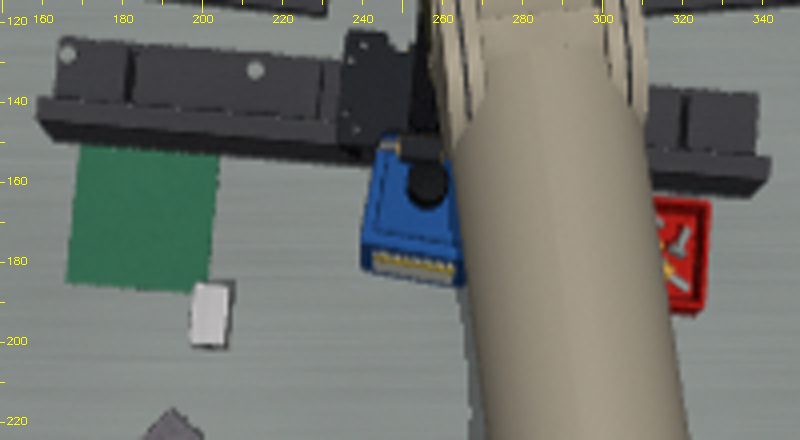

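The can stands clear and upright: cap at (343,270) in the side crop, and slightly yawed (about 0.08 rad) relative to the plate in the top view. Now turning the tool at height.

```bash
python3 -m inch '[[[-0.08,-0.2,0,0.004,-0.008,0.025,0.54],[-0.08,-0.38,0,0.038,-0.0815,0.251,0.54],[-0.08,-0.38,0,0.038,-0.0815,0.251,0.54],[-0.08,-0.38,0,0.038,-0.0815,0.251,0.54],[-0.08,-0.38,0,0.038,-0.0815,0.251,0.54],[-0.08,-0.38,0,0.038,-0.0815,0.251,0.54],[-0.08,-0.38,0,0.038,-0.0815,0.251,0.54],[-0.08,-0.38,0,0.038,-0.0815,0.251,0.54],[-0.08,-0.38,0,0.038,-0.0815,0.251,0.54],[-0.08,-0.38,0,0.038,-0.0815,0.251,0.54]]]' 20;cat >> h.py <<'E'
def pushpose(x,y,z,th=28,b=8):
    th=np.radians(th);b=np.radians(b)
    ex=np.append(PX,0);ey=np.append(PY,0);ez=np.array([0,0,1.])
    yt=ex*np.cos(b)+ez*np.sin(b); xt=ey*np.sin(th)-ez*np.cos(th); xt=xt-yt*(xt@yt)
    turn(xt,yt); shift(np.append(PO+PX*x+PY*y,z))
E
python3 -c "
from h import *
s=state(); print(pl(s['ee_pos'])); pushpose(-.053,-.10,.25)
"
```

```text
time: 19.55
ee_pos: [0.5836, -0.0877, 0.2686]
eef_rot: [0.678, 0.51, -0.388, 0.36]
ft_force: [-0.2, 0.4, -0.4]
width: 0.0399
t 19.55 pos [ 0.5836 -0.0877  0.2686] xt [ 0.179  0.412 -0.893] yt [ 0.971 -0.221  0.093] F [-0.2  0.4 -0.4] w 0.0399 q [ 0.98  0.28 -0.75  1.53 -0.28  1.35  0.11]
[-0.0541 -0.0943]
turn share [ 0.0045 -0.0082  0.0243]
shift share [ 0.005 -0.048 -0.155]
```

```bash
python3 -m inch '[[[0,-0.05,0,0.003,-0.006,0.018,0.54],[0.005,-0.08,0,0.0045,-0.0082,0.0243,0.54],[0.005,-0.08,-0.3,0.0045,-0.0082,0.0243,0.54],[0.005,-0.08,-0.6,0.0045,-0.0082,0.0243,0.54],[0.005,-0.08,-0.95,0.0045,-0.0082,0.0243,0.54],[0.005,-0.08,-0.95,0.0045,-0.0082,0.0243,0.54]]]' 20;
python3 -c "
from h import *
s=state(); print(pl(s['ee_pos'])); pushpose(-.053,-.10,.04)
for n in ('side','top'):
    im=camera(n)[:,:,::-1].copy()
    crop(im,*((150,115,200,110) if n=='top' else (230,90,180,150)),4,n+'17.png')
"
```

```text
time: 20.15
ee_pos: [0.5813, -0.0966, 0.1496]
eef_rot: [0.652, 0.557, -0.338, 0.387]
ft_force: [-0.4, -0.2, -0.2]
width: 0.0401
t 20.15 pos [ 0.5813 -0.0966  0.1496] xt [ 0.152  0.464 -0.873] yt [ 0.988 -0.08   0.129] F [-0.4 -0.2 -0.2] w 0.0401 q [ 1.    0.42 -0.74  1.64 -0.25  1.18  0.35]
[-0.0557 -0.1034]
turn share [-0.0005 -0.0016  0.0008]
shift share [ 0.024  0.026 -0.914]
```

View pics/side17.png

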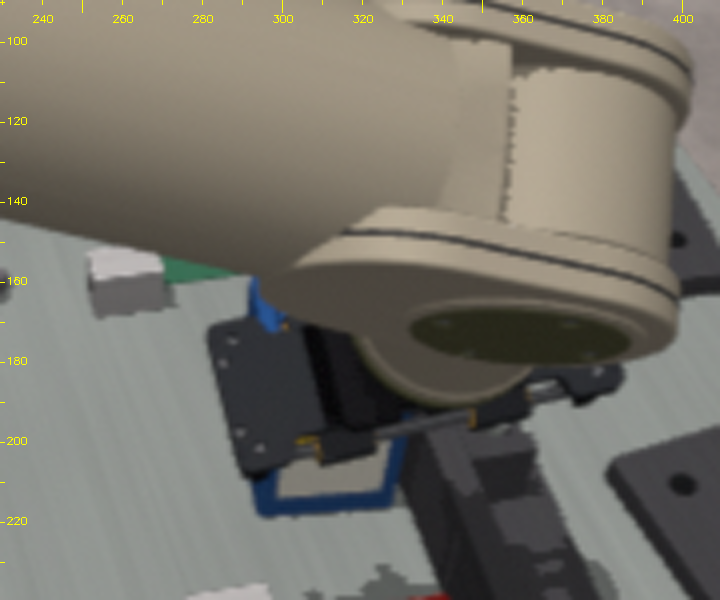

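View pics/top17.png

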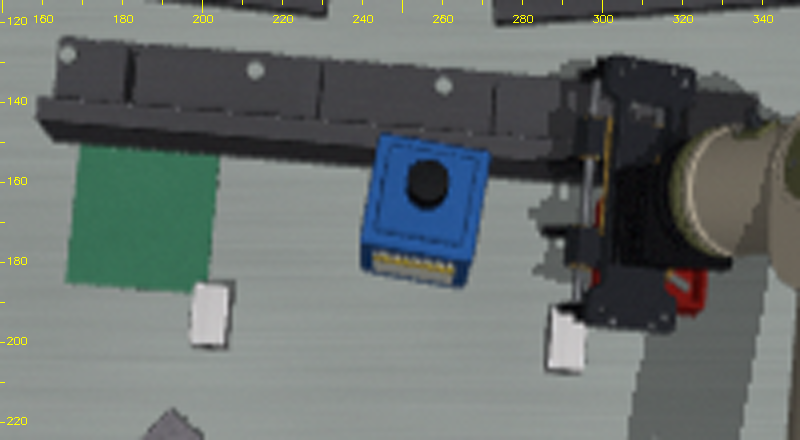

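Both views show the fingers on the can's -y side (top view (290,170)), about 30 mm clear of its face. Going down to pushing height.

```bash
python3 -m inch '[[[0.02,0.02,-0.3,0,-0.0015,0.0008,0.54],[0.024,0.026,-0.6,0,-0.0015,0.0008,0.54],[0.024,0.026,-0.8,0,-0.0015,0.0008,0.54],[0.024,0.026,-0.9,0,-0.0015,0.0008,0.54],[0.024,0.026,-0.9,0,-0.0015,0.0008,0.54]]]' 20;
python3 -c "
from h import *
s=state(); print(pl(s['ee_pos'])); pushpose(-.053,-.06,.04)
for n in ('side','top'):
    im=camera(n)[:,:,::-1].copy()
    crop(im,*((150,115,200,110) if n=='top' else (230,90,180,150)),4,n+'18.png')
"
```

```text
time: 20.75
ee_pos: [0.5878, -0.0952, 0.0471]
eef_rot: [0.654, 0.554, -0.333, 0.394]
ft_force: [0.4, -0.9, -0.1]
width: 0.0398
t 20.75 pos [ 0.5878 -0.0952  0.0471] xt [ 0.165  0.462 -0.871] yt [ 0.986 -0.076  0.147] F [ 0.4 -0.9 -0.1] w 0.0398 q [ 0.96  0.55 -0.71  1.72 -0.2   0.99  0.4 ]
[-0.0493 -0.1015]
turn share [0.0001 0.0012 0.0003]
shift share [-0.005  0.347 -0.059]
```

View pics/top18.png

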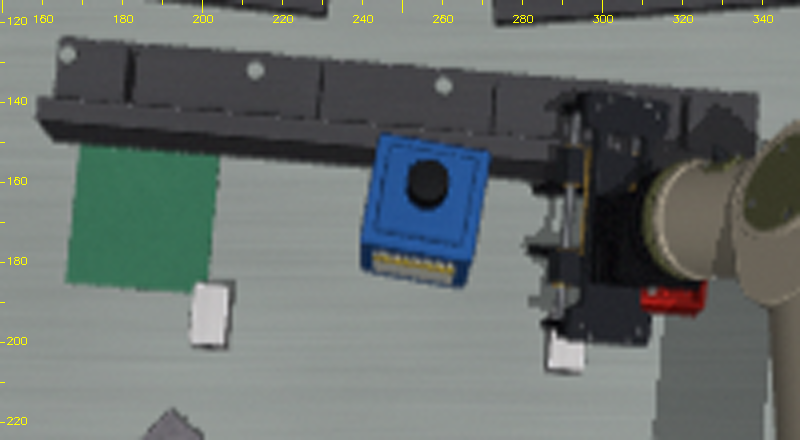

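View pics/side18.png

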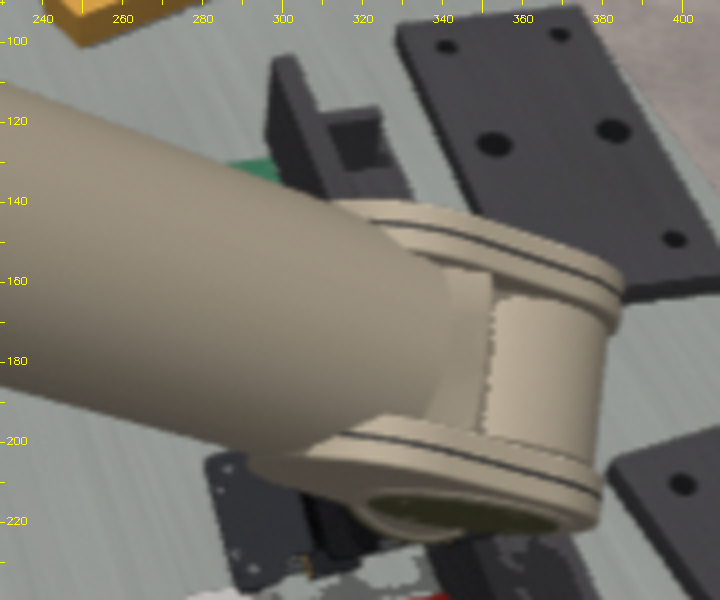

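The tool is down behind the can with fingertips at (283,176) and (288,188) in the top view. The tub and block aren't touched. I'll narrow the fingers a little and start the push along the plate.

```bash
python3 -m inch '[[[0.008,0.1,-0.03,0,0.001,0,0.7],[0.015,0.2,-0.06,0,0.001,0,0.7],[0.02,0.27,-0.06,0,0.001,0,0.7],[0.026,0.34,-0.06,0,0.001,0,0.7],[0.034,0.41,-0.06,0,0.001,0,0.7],[0.045,0.48,-0.06,0,0.001,0,0.7],[0.055,0.54,-0.06,0,0.001,0,0.7],[0.065,0.6,-0.06,0,0.001,0,0.7]]]' 20;
python3 -c "
from h import *
s=state(); print(pl(s['ee_pos'])); pushpose(-.045,.04,.04)
for n in ('top',):
    im=camera(n)[:,:,::-1].copy()
    crop(im,*((150,115,200,110) if n=='top' else (230,90,180,150)),4,n+'19.png')
"
```

```text
time: 21.65
ee_pos: [0.5952, -0.023, 0.0392]
eef_rot: [0.653, 0.555, -0.335, 0.392]
ft_force: [-0.6, -3.9, 2.1]
width: 0.026
t 21.65 pos [ 0.5952 -0.023   0.0392] xt [ 0.16   0.461 -0.873] yt [ 0.987 -0.076  0.14 ] F [-0.6 -3.9  2.1] w 0.0260 q [ 0.87  0.53 -0.74  1.78 -0.2   0.9   0.3 ]
[-0.0473 -0.0289]
turn share [0.0002 0.0002 0.0003]
shift share [0.063 0.571 0.006]
```

View pics/top19.png

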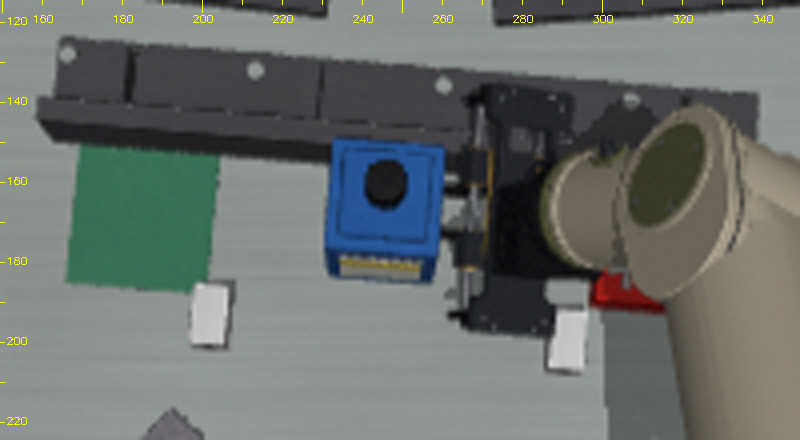

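The can is upright, squared to the plate and sliding (about 4 N). Continuing with a slight bias toward the plate.

```bash
python3 -m inch '[[[0.009,0.07,0,0,0,0,0.7],[0.019,0.15,0,0,0,0,0.7],[0.03,0.23,0,0,0,0,0.7],[0.04,0.31,0,0,0,0,0.7],[0.05,0.39,0,0,0,0,0.7],[0.06,0.47,0,0,0,0,0.7],[0.07,0.55,0,0,0,0,0.7],[0.078,0.62,0,0,0,0,0.7]]]' 20;
python3 -c "
from h import *
s=state(); print(pl(s['ee_pos'])); pushpose(-.045,.163,.04)
for n in ('top','side'):
    im=camera(n)[:,:,::-1].copy()
    crop(im,*((150,115,200,110) if n=='top' else (230,90,180,150)),4,n+'20.png')
"
```

```text
time: 22.5
ee_pos: [0.6044, 0.0523, 0.0392]
eef_rot: [0.652, 0.555, -0.335, 0.392]
ft_force: [-0.1, -4.3, 1.5]
width: 0.0263
t 22.50 pos [0.6044 0.0523 0.0392] xt [ 0.159  0.462 -0.873] yt [ 0.987 -0.076  0.14 ] F [-0.1 -4.3  1.5] w 0.0263 q [ 0.77  0.51 -0.76  1.81 -0.21  0.83  0.19]
[-0.0438  0.0468]
turn share [0.0001 0.0001 0.0002]
shift share [0.063 0.966 0.007]
```

View pics/top20.png

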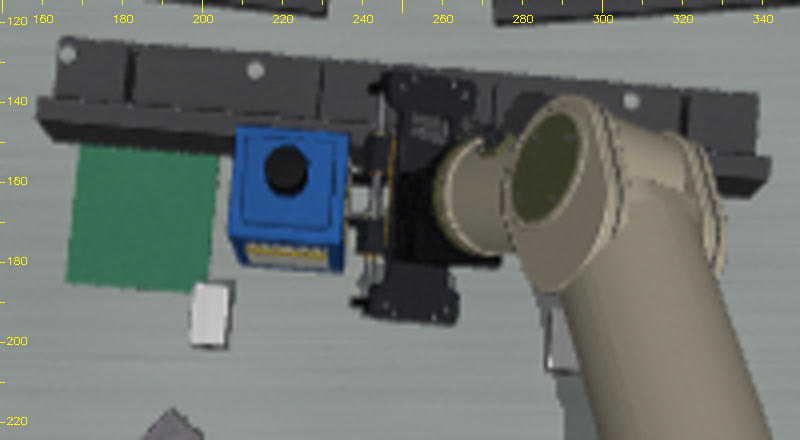

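```bash
python3 -c "
from h import *
T=lambda x,y:((x+.5)/4+150-.5,(y+.5)/4+115-.5)
for p in[(242,268),(344,272)]: print('foot',pl(onz('top',*T(*p))))
for p in[(238,126),(350,132),(344,248),(230,237)]: print('shoulder z.135',pl(onz('top',*T(*p),.135)))
for p in[(191,282),(235,283)]: print('blk',pl(onz('top',*T(*p),.04)))
"
python3 -m inch '[[[0.007,0.08,0,0,0,0,0.7],[0.014,0.16,0,0,0,0,0.7],[0.021,0.24,0,0,0,0,0.7],[0.029,0.32,0,0,0,0,0.7],[0.036,0.4,0,0,0,0,0.7],[0.043,0.48,0,0,0,0,0.7],[0.05,0.56,0,0,0,0,0.7],[0.056,0.62,0,0,0,0,0.7]]]' 20;
python3 -c "
from h import *
s=state(); print(pl(s['ee_pos'])); pushpose(-.043,.163,.04)
for n in ('top','side'):
    im=camera(n)[:,:,::-1].copy()
    crop(im,*((150,115,200,110) if n=='top' else (230,90,180,150)),4,n+'21.png')
"
```

```text
foot [-0.0967  0.1308]
foot [-0.0931  0.0441]
shoulder z.135 [-0.0077  0.1323]
shoulder z.135 [-0.0052  0.0447]
shoulder z.135 [-0.0974  0.0417]
shoulder z.135 [-0.096   0.1305]
blk [-0.1186  0.1682]
blk [-0.1165  0.1319]
time: 23.4
ee_pos: [0.611, 0.1269, 0.0392]
eef_rot: [0.652, 0.555, -0.335, 0.392]
ft_force: [-0.9, -2.6, 0.1]
width: 0.026
t 23.40 pos [0.611  0.1269 0.0392] xt [ 0.159  0.462 -0.873] yt [ 0.987 -0.075  0.14 ] F [-0.9 -2.6  0.1] w 0.0260 q [ 0.64  0.5  -0.77  1.82 -0.2   0.76  0.06]
[-0.0429  0.1217]
turn share [0.0001 0.0001 0.0001]
shift share [0.025 0.343 0.007]
```

View pics/top21.png

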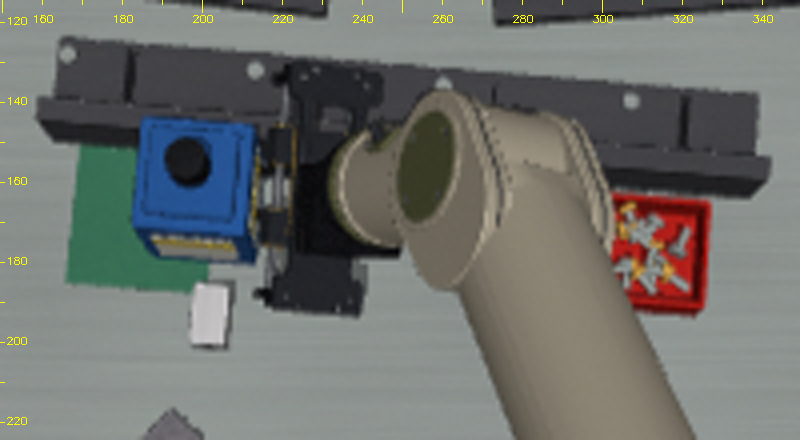

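View pics/side21.png

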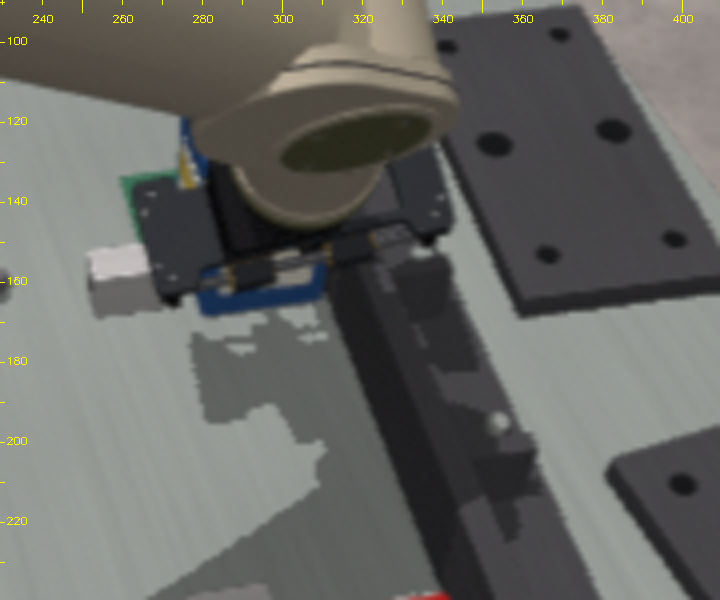

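The can is upright between plate and block and partly on the green. The block is unmoved at (210,315) in the crop. I'll measure what remains.

```bash
python3 -c "
from h import *
T=lambda x,y:((x+.5)/4+150-.5,(y+.5)/4+115-.5)
for p in[(155,255),(254,263)]: print('foot',pl(onz('top',*T(*p))))
P=[pl(onz('top',*T(*p),.135)) for p in[(143,117),(257,124),(249,238),(133,225)]]; print(P,np.mean(P,0))
print('cap top',pl(onz('top',*T(186,160),.195)))
B=[pl(onz('top',*T(*p))) for p in[(79,147),(67,284),(210,292),(220,155)]]; print('bay',B,np.mean(B,0))
"
```

```text
foot [-0.0916  0.2055]
foot [-0.0916  0.121 ]
[array([-0.0066,  0.2069]), array([-0.0048,  0.1177]), array([-0.0956,  0.1158]), array([-0.0928,  0.2063])] [-0.04995   0.161675]
cap top [-0.0518  0.1628]
bay [array([-0.0035,  0.2793]), array([-0.1226,  0.2773]), array([-0.1195,  0.156 ]), array([-0.0005,  0.1585])] [-0.061525  0.217775]
```

About 55 mm remain (can at 162.5 mm, bay middle at 217.7 mm along the face in the same view).

```bash
python3 -m inch '[[[0.007,0.08,0,0,0,0,0.7],[0.014,0.16,0,0,0,0,0.7],[0.021,0.23,0,0,0,0,0.7],[0.028,0.3,0,0,0,0,0.7],[0.034,0.36,0,0,0,0,0.7],[0.039,0.41,0,0,0,0,0.7],[0.043,0.44,0,0,0,0,0.7],[0.043,0.44,0,0,0,0,0.7]]]' 20;
python3 -c "
from h import *
s=state(); print(pl(s['ee_pos']))
for n in ('top','side'):
    im=camera(n)[:,:,::-1].copy()
    crop(im,*((150,115,200,110) if n=='top' else (230,70,180,150)),4,n+'22.png')
"
```

```text
time: 24.3
ee_pos: [0.6161, 0.1793, 0.0392]
eef_rot: [0.652, 0.555, -0.335, 0.392]
ft_force: [0.4, -0.2, 0.0]
width: 0.026
t 24.30 pos [0.6161 0.1793 0.0392] xt [ 0.159  0.462 -0.873] yt [ 0.987 -0.075  0.14 ] F [ 0.4 -0.2  0. ] w 0.0260 q [ 0.54  0.51 -0.76  1.82 -0.18  0.72 -0.04]
[-0.0418  0.1744]
```

View pics/top22.png

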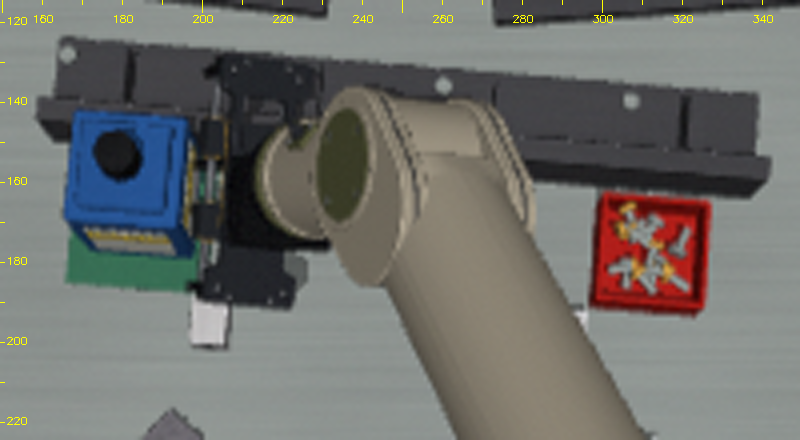

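The can stands on the green square, cap at (118,155) in the crop. I'll back off and check from both cameras.

```bash
python3 -m inch '[[[-0.015,-0.2,0,0,0,0,0.7],[-0.035,-0.5,0,0,0,0,0.7],[-0.05,-0.7,0.2,0,0,0,0.7],[-0.07,-1,0.6,0,0,0,0.7],[-0.07,-1,1,0,0,0,0.7],[-0.07,-1,1,0,0,0,0.7]]]' 20;
python3 -c "
from h import *
s=state(); print(pl(s['ee_pos']))
for n in ('top','side'):
    im=camera(n)[:,:,::-1].copy(); cv2.imwrite('pics/full23%s.png'%n,im)
    crop(im,*((155,120,100,90) if n=='top' else (235,60,110,110)),6 if n=='top' else 5,n+'23.png')
"
```

```text
time: 25.0
ee_pos: [0.6111, 0.0569, 0.1652]
eef_rot: [0.654, 0.552, -0.333, 0.395]
ft_force: [-0.3, 1.0, -0.1]
width: 0.0262
t 25.00 pos [0.6111 0.0569 0.1652] xt [ 0.168  0.46  -0.872] yt [ 0.986 -0.079  0.148] F [-0.3  1.  -0.1] w 0.0262 q [ 0.8   0.35 -0.81  1.7  -0.27  1.05  0.13]
[-0.0375  0.0519]
```

View pics/top23.png

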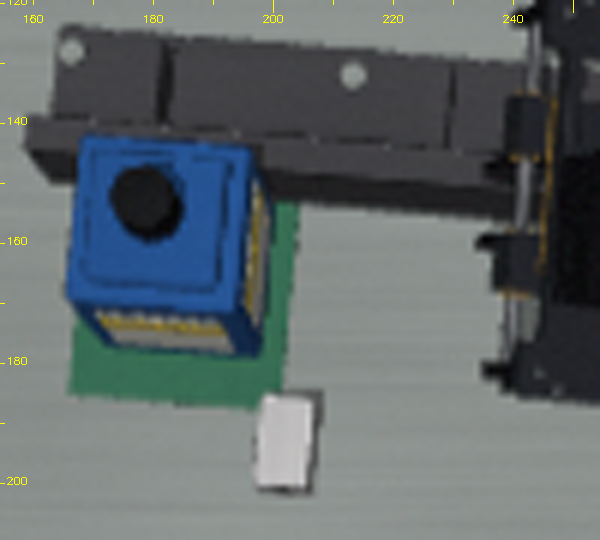

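View pics/side23.png

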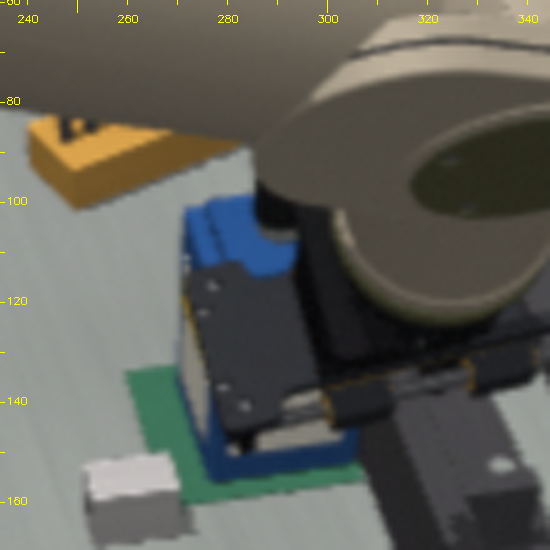

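View pics/full23top.png

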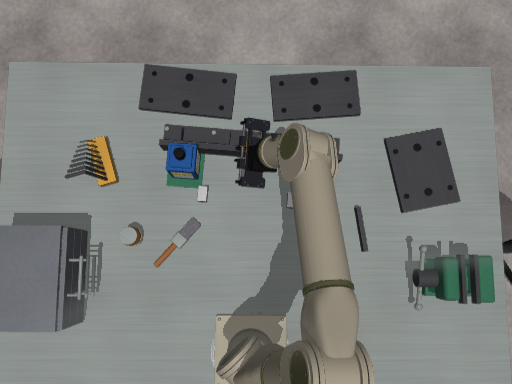

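```bash
python3 -c "
from h import *
T=lambda x,y:((x+.5)/6+155-.5,(y+.5)/6+120-.5)
A=lambda x,y:((x+.5)/5+235-.5,(y+.5)/5+60-.5)
f=[pl(onz('top',*T(*p))) for p in[(115,347),(257,357)]]
print('foot robot side top',f)
P=[pl(onz('top',*T(*p),.135)) for p in[(80,133),(256,146),(240,312),(71,304)]]; print('body top',P,np.mean(P,0))
c=pl(onz('top',*T(147,202),.195)); print('cap top',c)
B=[pl(onz('top',*T(*p))) for p in[(69,393),(281,409),(299,203)]]; print('bay',B)
print('side foot',[pl(onz('side',*A(*p))) for p in[(218,482),(355,463)]],'bay',[pl(onz('side',*A(*p))) for p in[(126,370),(184,504),(362,481)]])
"
```

```text
foot robot side top [array([-0.0924,  0.2553]), array([-0.0916,  0.1746])]
body top [array([-0.0044,  0.2619]), array([-0.0037,  0.17  ]), array([-0.092 ,  0.1699]), array([-0.095 ,  0.2572])] [-0.048775  0.21475 ]
cap top [-0.0518  0.2137]
bay [array([-0.1208,  0.2785]), array([-0.1202,  0.1583]), array([-0.0007,  0.1592])]
side foot [array([-0.0886,  0.173 ]), array([-0.0056,  0.1729])] bay [array([-0.1221,  0.2788]), array([-0.1121,  0.1592]), array([-0.0056,  0.1576])]
```

The can is within about 3 mm of the bay middle along the plate, with its centre about 48 mm from the face. I'll move the arm away and do a last check on the other things.

```bash
python3 -m inch '[[[0,-0.2,0.4,0,0,0,0.7],[-0.2,-0.4,0.8,0,0,0,0.7],[-0.5,-0.6,1,0,0,0,0.7],[-0.8,-0.6,1,0,0,0,0.7],[-0.8,-0.6,1,0,0,0,0.7]]]' 20; python3 -m inch '[[[-0.3,-0.3,0.2,0,0,0,0.7],[-0.6,-0.6,0.2,0,0,0,0.7],[-0.9,-0.9,0.2,0,0,0,0.7],[-0.9,-1,0.2,0,0,0,0.7],[-0.9,-1,0.2,0,0,0,0.7]]]' 20;
python3 -c "
from h import *
s=state()
for n in ('top','side'):
    im=camera(n)[:,:,::-1].copy(); cv2.imwrite('pics/full24%s.png'%n,im)
a=cv2.imread('pics/top0.png');b=cv2.imread('pics/full24top.png'); cv2.imwrite('pics/cmp24.png',np.hstack([a[110:290,20:380],b[110:290,20:380]]))
"
```

```text
time: 25.6
ee_pos: [0.5091, -0.0153, 0.2785]
eef_rot: [0.653, 0.554, -0.337, 0.392]
ft_force: [0.7, 0.1, 0.0]
width: 0.0262
time: 26.1
ee_pos: [0.4032, -0.1358, 0.3016]
eef_rot: [0.654, 0.554, -0.336, 0.391]
ft_force: [0.2, 0.7, -0.3]
width: 0.0258
t 26.10 pos [ 0.4032 -0.1358  0.3016] xt [ 0.16   0.462 -0.872] yt [ 0.987 -0.081  0.138] F [ 0.2  0.7 -0.3] w 0.0258 q [ 1.28 -0.03 -0.62  1.74 -0.5   1.6   0.65]
```

View pics/full24side.png

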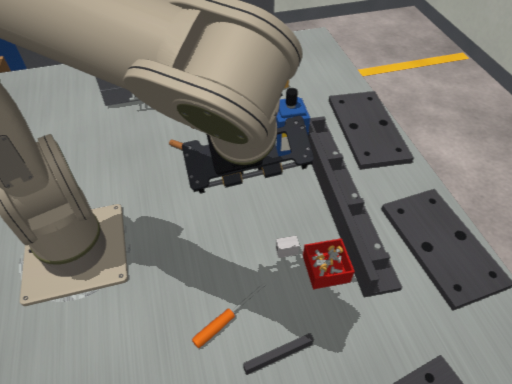

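View pics/cmp24.png

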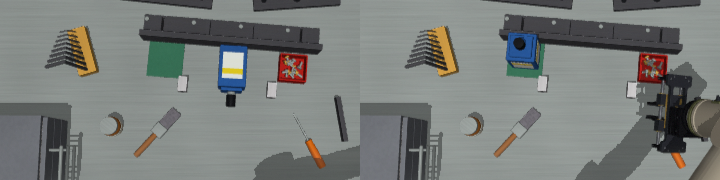

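Before and after agree. In the side view the tub (328,262), right block (288,243), screwdriver and bar are where they were. In the top view the left block, jar and brush are unchanged, and the can stands upright on the green. Handing in.

```bash
python3 -c "
from bench import *
print(close_job())"
```

```text
the job is handed in; nothing more can be done
None
```

The can now stands upright against the plate, wholly on the green square, and the job was handed in at about 26 s of the 58 s allowed. No verdict was reported.

**How it went:**
- **First grip:** at 10 N and too shallow, the fingers slipped off the cap before the can lifted.
- **Second grip:** it raised the can to about 55°, then the cap slipped out. The can fell back flat with its foot about 86 mm from the plate, inside the 125 mm limit.
- **Third grip:** deeper and at 40 N, it swung the can up about its foot edge. The cap was working out of the pads near 83°. I opened the fingers there and the can settled upright between the blocks.
- **Slide:** I pushed it low on its side with tilted fingers along the plate and through the gap onto the square.

**Last checks:**
- **Position:** the foot centre is about 47–50 mm from the plate's face and about 3 mm short of the square's middle along the plate. The two cameras agree to within about 3 mm.
- **Upright:** it looked vertical in the pictures. I measured the tilt, about 0.01 rad, only before the slide, when it first stood.
- **First milestone:** when the can first stood, the foot centre read about -55 mm against the -62 mm limit, a margin of about 7 mm.
- **Other things:** the blocks, tub, jar, brush, screwdriver and bar showed no visible movement from the first pictures. I compared these by eye.
- **Robot:** the arm and gripper were well clear of everything.

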